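# Weigh the sterilised pots on the spring scale and sort wet from dry

## Task

Some of the small steel pots from the steriliser may still hold water, so take the spring hand scale from its fork stand, hook each pot by its wire handle, lift it clear of everything and read its weight; never touch the pots with the gripper or arm. With the hook, set every pot that weighs more than 300 g upright in the large ribbed drip tray and every lighter one upright in the smaller grey tray, each standing flat on the tray's floor. At the end hang the scale back in its fork, upright, and leave the other things on the worktop where they are.

Things in the scene. Friction and masses are not known exactly. Their poses are not given: they have to be found in the camera images.
- pot_a: one of two or three steel pots, all alike to look at (may be absent): round body 46 mm across, 34 mm high to the lid, flat bottom; on the lid stands a rigid peaked wire handle (wire 6 mm thick) in the pot's own y-z plane: legs at y = +-20 mm, rising to a peak over the pot's axis, peak wire centre 84 mm above the bottom, pot 87 mm high over all. Weight hidden, 180 to 440 g. Origin: centre of its underside, z up.
- pot_b: one of two or three steel pots, all alike to look at (may be absent): round body 46 mm across, 34 mm high to the lid, flat bottom; on the lid stands a rigid peaked wire handle (wire 6 mm thick) in the pot's own y-z plane: legs at y = +-20 mm, rising to a peak over the pot's axis, peak wire centre 84 mm above the bottom, pot 87 mm high over all. Weight hidden, 180 to 440 g. Origin: centre of its underside, z up.
- pot_c: one of two or three steel pots, all alike to look at (may be absent): round body 46 mm across, 34 mm high to the lid, flat bottom; on the lid stands a rigid peaked wire handle (wire 6 mm thick) in the pot's own y-z plane: legs at y = +-20 mm, rising to a peak over the pot's axis, peak wire centre 84 mm above the bottom, pot 87 mm high over all. Weight hidden, 180 to 440 g. Origin: centre of its underside, z up.
- pot_a_handle (a point): peak of the wire handle of pot_a: centre of the wire, 84 mm straight above the pot's underside; the handle runs along this frame's y
- pot_b_handle (a point): peak of the wire handle of pot_b: centre of the wire, 84 mm straight above the pot's underside; the handle runs along this frame's y
- pot_c_handle (a point): peak of the wire handle of pot_c: centre of the wire, 84 mm straight above the pot's underside; the handle runs along this frame's y
- scale: loose spring hand scale, 180 g. Origin: centre of the underside of its round flange (46 mm across, 6 mm thick); above it a black grip block 44 mm (x) by 22 mm (y) by 50 mm high with flat sides; below it a barrel 24 mm across, 50 mm long, then the hook. Its x axis is the way the hook's tip points
- scale_grip (a point): middle of the scale's grip block: the place to grip it, across its 22 mm (the scale's y), 34 mm above the flange's underside; the block's top is 22 mm higher
- hook_trough (a point): lowest inside point of the hook, on the scale's axis, where a handle wire rests; 137 mm below scale_grip when unloaded, lower by the value of joint scale_hook. A handle wire must enter from the hook's +x side, over the tip, at 16 to 38 mm above this point; the hook's lowest point is 6 mm below it
- scale_hook (a joint): how far the load has pulled the hook down, m: 0 unloaded, 7.85 mm per 100 g (125 N/m, no friction, hook's own weight balanced), so 23.5 mm at 300 g; stops at 45 mm. A dark pointer on the -x side of the barrel shows it on a tick each 100 g, the 300 g tick long and bold
- hook_tip (a point): top of the hook's tip. J-shaped hook of 6 mm wire in the scale's x-z plane, the sliding part of the scale. Its tip is on the +x side, up to 20 mm from the axis, tip top 16 mm above hook_trough; its shank is on the -x side (to -17 mm) and returns to the axis 38 to 44 mm above hook_trough. This point: 17 mm toward +x from the axis
- stand: fixed fork stand, base plate 120 x 100 mm. Two prongs 13 mm wide lie along its x, 36 mm apart, tops 145 mm up, open toward -x, post from x = 41 mm. Origin on the worktop under the scale's place. The flange rests on the prongs, barrel between; a lip 5 mm high at the open ends (x = -31 to -35 mm) and a stop 7 mm high behind: lift over 8 mm, then draw out 70 mm toward -x
- stand_seat (a point): middle of the scale's place on the prongs, at the height of their tops; its axes are the stand's
- stand_park (a point): where scale_grip is when the scale hangs rightly: 34 mm above stand_seat
- drip_tray: fixed large ribbed drip tray, 256 x 178 mm, rim 16 mm high; long side along its own x. Origin: centre of its underside
- drip_floor (a point): centre of the drip tray's floor, 6 mm above the worktop; flat floor to +-118 mm in x and +-79 mm in y of this frame
- grey_tray: fixed smaller grey tray, 150 x 140 mm, thin walls 24 mm high. Origin: centre of its underside
- grey_floor (a point): centre of the grey tray's floor, 2 mm above the worktop; free floor to +-71 mm in x and +-66 mm in y of this frame. Three pots fit, e.g. at (36,0), (-36,34) and (-36,-34) mm
- nail_brush: bystander: white nail brush, 36 x 98 x 32 mm; leave it
- marker: bystander: marker pen, 135 mm long; leave it
- cup_white: bystander: small white cup, 42 mm across, 32 mm high; leave it

How it is judged:
By the outcome, as a careful person would: the job done as asked, in the order asked, and still so for the second after the job is handed in, with the robot touching nothing.
Of pot_a, pot_b, pot_c only 2 to 3 are there at a start; the rules pass over those that are not, and their reading is None.
At some moment in a run one of pot_a, pot_b, pot_c may be knocked a few centimetres aside while the robot is not near it.
It also fails if it takes over 210 s, if anything falls off the work surface, if the arm or the gripper's body presses on something with over 40 N, if the wrist force passes 120 N, or if a joint passes its speed limit or range.

## Robot

A 6-joint arm with a two-finger parallel gripper is mounted at the origin on a cart in front of the work surface, level with it; the furniture and walls round the work are solid. World frame = base frame: x ahead of the robot, y to its left, z up, the work surface at z = 0. Lengths are in m, angles in rad, forces in N, time in s.
With the tool pointing down it reaches from about 0.325 to 0.775 m from the base axis. Payload 9.3 kg.
Tool frame: the origin (TCP) lies midway between the tips of the shut fingers; the grasp point (between the pads) lies 19 mm behind it; z points along the fingers, y is the direction in which the jaws open and shut (so a half turn about z gives the same grasp; the last joint's range is limited). The gripper opens to 85 mm and grips with 20 to 120 N. Pads are 22 mm wide; open, the fingers measure 114 mm over their backs; the gripper's body (76 mm by 85 mm) begins 54 mm behind the grasp point. The pads swing forward as they close: fully open they stand 13 mm farther back than shut.
Start: joints at [-1.347, 0.259, 0.021, 1.334, 0, 1.418], TCP at [0.202, -0.511, 0.231] pointing down, gripper open.
Joint ranges: [-3.04, 3.04], [-0.91, 1.82], [-1.04, 1.36], [-1.92, 1.95], [-1.52, 1.45], [-3.14, 3.14]. Speed limits (rad/s): [2.22, 2.22, 2.79, 3.14, 3.14, 3.14].

## Interface

Orientations are given as a unit quaternion [w, x, y, z].
In Python, from cell import observe, cams, ticket gives the robot as it stands.
- The arm moves only by the tool play_rows, never from a script. Its argument "moves" is a list of rows, each a list of 2 entries, a list of its own where there are three numbers: the shift along the tool's x, y, z in m, then the turn, a rotation vector about the tool's x, y, z in rad. A call has 1 to 5 rows; each row shifts and turns the commanded pose from where the row before left it, along the tool's axes as they then stand; what a row does not reach is not made up. A row lasts 1/12 s, in which the tool goes at most 41.7 mm and 7.16 degrees, less where a joint would pass 70% of its speed; a pose out of reach is approached as far as the arm can. A call is refused whole if a number of a shift passes 0.0417 or a number of a turn 0.125, either way. A call with a gripper value outside its range is refused whole. "jaw" is the finger opening in m, from 0 to 0.0854, set as the call begins (left out, the last holds). The fingers move at their own pace and stop on an object; "grip_force" is the grip in N (left out, the last holds). Time passes only in rows, so rows that do not move let the fingers close. It gives the time, the measured TCP pose, the force and the opening at its end, in the units of the state.
- observe(): the state, without advancing time (a new reading comes with each control period).
- cams.camera(name): name is "side" or "top"; returns a dict with "pixels" (420x560x3 uint8, red, green, blue), "depth" (420x560 float32, m along the optical axis (not along the pixel's ray), 0 where there is no reading), "fovy" (degrees; the focal length in pixels is half the picture's height over the tangent of half this angle, whatever the lens; pixels are square), "cx", "cy" (the principal point, pixels), "R" (3x3) and "t" (3): a world point X has camera coordinates R X + t. Camera axes: x right, y down, z forward; pixel columns grow to the right and rows downward; lengths in m; the calibration is good to about 2 mm. A picture is of the moment at which its call begins.
- ticket.job_done(): hands the job in, once; it reports no verdict.
The state is a dict: "t": time; "joint_pos": joint angles; "qvel": joint speeds; "tau": joint torques, N m; "eef_pos": TCP position; "ee_rot": TCP orientation; "force": force on the tool from outside, world axes, zero at the start; "ft_torque": the same for the moment, N m; "finger_gap": opening from 0.0 (shut) to 1.0 (fully open).
Only numpy, scipy, OpenCV 4.12 (cv2) and the standard library are available. Lean on these libraries where they do the work, as an engineer would, in place of code of your own. Each camera call takes 0.05 s, during which the arm holds its last target.

## Working session

There is one attempt and no reset: what is moved stays moved. The work goes in short steps, Python scripts to look and compute and a tool call to move; the robot and the scene stay as the last step left them, time stands still between calls to the robot, and variables do not carry over. Pictures are saved under pics/ and viewed, and the job is handed in when it is done.

Besides the shell and the picture viewer there is one more tool, called after "Request:" by a JSON object that holds its "name" and its "arguments", one argument or row to a line. play_rows: Moves the arm, as the interface text tells. Its arguments: {"type":"object","properties":{"moves":{"type":"array"},"jaw":{"type":"number"},"grip_force":{"type":"number"}},"required":["moves"]}

```bash
ls; mkdir -p pics; cat > h.py <<'E'
import numpy as np, cv2
from cell import observe, cams, ticket
def cap(n,tag,crop=None,s=1):
    c=cams.camera(n); np.savez('/tmp/'+n+'.npz',**{k:v for k,v in c.items()})
    im=c['pixels'][:,:,::-1]
    if crop: x0,y0,x1,y1=crop; im=im[y0:y1,x0:x1]
    im=cv2.resize(im,None,fx=s,fy=s,interpolation=cv2.INTER_CUBIC)
    cv2.imwrite(f'pics/{tag}.png',im); return c
def load(n): return dict(np.load('/tmp/'+n+'.npz'))
def f(c): return 210/np.tan(np.radians(float(c['fovy']))/2)
def ray(c,u,v):
    d=np.array([(u-c['cx'])/f(c),(v-c['cy'])/f(c),1.]); R=c['R'];t=c['t']
    return -R.T@t, R.T@d
def atz(c,u,v,z):
    o,d=ray(c,u,v); return o+d*(z-o[2])/d[2]
def dep(c,u,v):
    o,d=ray(c,u,v); return o+d*c['depth'][int(round(v)),int(round(u))]
def proj(c,X):
    p=c['R']@np.array(X)+c['t']; return np.array([c['cx']+f(c)*p[0]/p[2],c['cy']+f(c)*p[1]/p[2]])
E
python3 - <<'E'
from h import *
np.set_printoptions(precision=4,suppress=True)
for n in('top','side'):
    c=cap(n,n+'0'); print(n,c['fovy'],c['cx'],c['cy'],-c['R'].T@c['t'],c['R'])
print(observe())
E
```

```text
pics
top 47.423420565336976 268.2331171333346 210.9205680930826 [0.3368 0.1046 0.9631] [[-0.0584 -0.9983  0.0015]
 [-0.9732  0.0566 -0.2229]
 [ 0.2224 -0.0145 -0.9748]]
side 49.881046571053716 277.65095704742265 208.68055730286176 [ 0.6178 -0.2995  0.8846] [[ 0.9675  0.2526  0.0118]
 [ 0.2285 -0.853  -0.4692]
 [-0.1085  0.4567 -0.883 ]]
{'t': 0.1, 'joint_pos': array([-1.3466,  0.2591,  0.0208,  1.3337, -0.    ,  1.4182]), 'qvel': array([-0.0008, -0.0016,  0.0016,  0.0009,  0.0001, -0.    ]), 'tau': array([  0.0059, -55.6691,  34.5073,   0.0116,  -0.0001,   0.    ]), 'eef_pos': array([ 0.2023, -0.5112,  0.2307]), 'ee_rot': array([-0.0006,  0.9823,  0.1873, -0.    ]), 'force': array([ 0.5138,  0.0769, -0.0337]), 'ft_torque': array([-0.0562,  0.0145,  0.0531]), 'finger_gap': 0.9989226874861062}
```

View pics/top0.png

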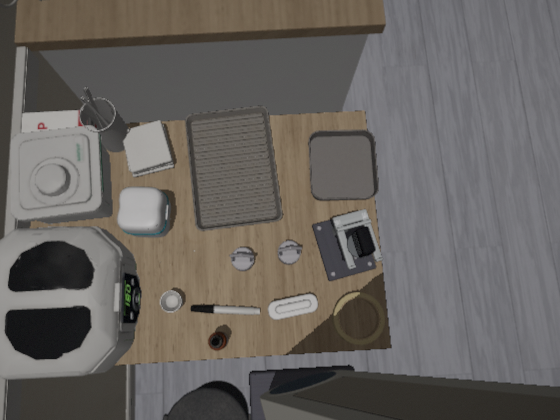

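View pics/side0.png

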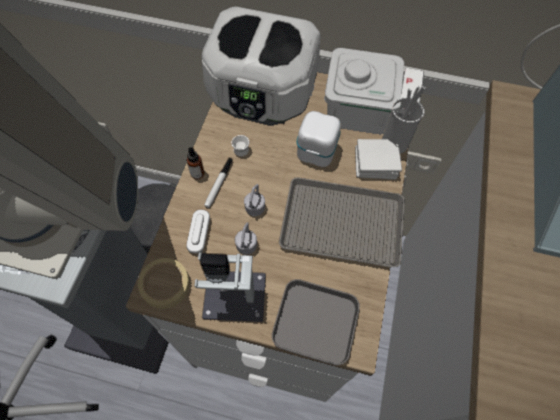

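```bash
python3 - <<'E'
from h import *
cap('top','t1',(210,190,400,330),4); cap('side','s1',(170,170,330,340),3.5); cap('side','s2',(200,170,410,370),3.5)
cap('top','t2',(180,100,390,240),3.8)
E
```

```text
(no output)
```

View pics/t1.png

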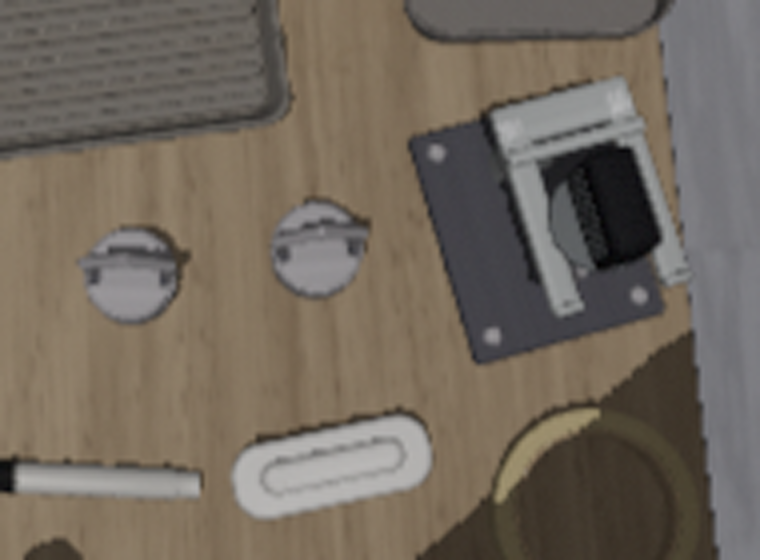

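View pics/s1.png

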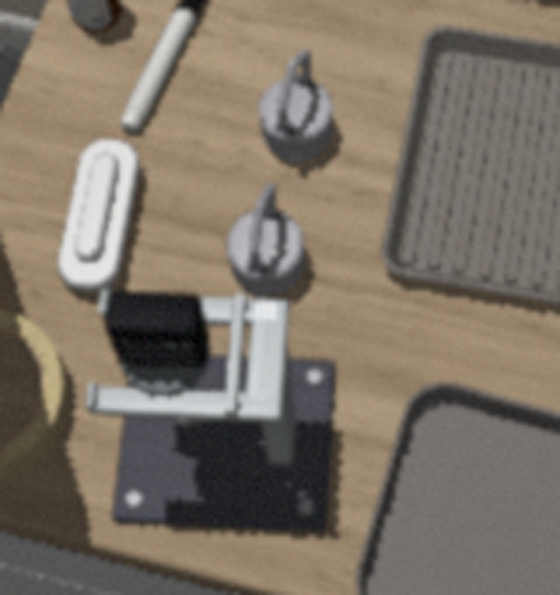

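View pics/t2.png

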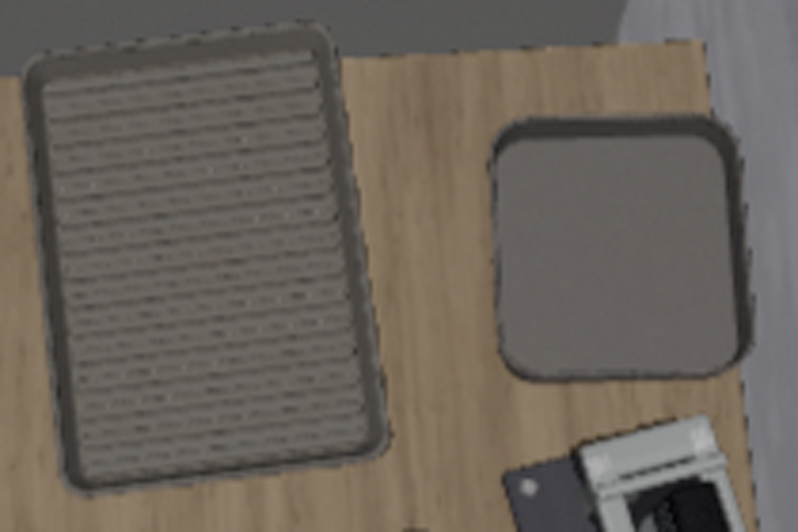

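```bash
python3 - <<'E'
from h import *
np.set_printoptions(precision=4,suppress=True)
def cloud(c):
    v,u=np.mgrid[0:420,0:560]; d=c['depth']; F=f(c)
    P=np.stack([(u-c['cx'])/F*d,(v-c['cy'])/F*d,d],-1)
    return (P-c['t'])@c['R']
top=load('top'); side=load('side')
Ct=cloud(top);Cs=cloud(side)
def lat(C,m):
    P=C[m]; return P
print('worktop z', np.median(Ct[200:230,180:185,2]),np.median(Cs[255:265,360:365,2]))
# stand prongs: z 0.135..0.152 in region
for n,C,box in(('top',Ct,(310,205,390,285)),('side',Cs,(180,235,275,330))):
    x0,y0,x1,y1=box; P=C[y0:y1,x0:x1].reshape(-1,3)
    for lo,hi in((.14,.149),(.149,.156),(.19,.206),(.002,.02)):
        Q=P[(P[:,2]>lo)&(P[:,2]<hi)]
        if len(Q)>3:
            r=cv2.minAreaRect(Q[:,:2].astype(np.float32)*1000); print(n,lo,hi,len(Q),np.array(r[0]),r[1:],'zmed',np.median(Q[:,2]))
# pots
for n,C,boxes in(('top',Ct,((228,240,260,275),(275,235,305,268))),('side',Cs,((235,180,270,220),(230,218,262,258)))):
  for x0,y0,x1,y1 in boxes:
    P=C[y0:y1,x0:x1].reshape(-1,3)
    for lo,hi in((.03,.04),(.075,.1)):
        Q=P[(P[:,2]>lo)&(P[:,2]<hi)]
        if len(Q)>3:
            cc,r=cv2.minEnclosingCircle(Q[:,:2].astype(np.float32)*1000); print(n,lo,len(Q),Q.mean(0),np.array(cc),r,Q[:,2].max())
# trays
for n,C,boxes in(('top',Ct,((180,100,285,235),(303,125,382,205))),('side',Cs,((272,175,410,270),(265,275,365,370)))):
  for (x0,y0,x1,y1),(lo,hi) in zip(boxes,((.011,.02),(.018,.03))):
    P=C[y0:y1,x0:x1].reshape(-1,3); Q=P[(P[:,2]>lo)&(P[:,2]<hi)]
    r=cv2.minAreaRect(Q[:,:2].astype(np.float32)*1000); print(n,'tray',len(Q),r)
# brush etc
E
```

```text
worktop z 0.00033143439598069135 0.0030259952781308604
top 0.14 0.149 851 [467.0519 -58.8937] ((93.8239974975586, 62.86235809326172), 11.679633140563965) zmed 0.14518743025456732
top 0.149 0.156 274 [456.9986 -61.0218] ((73.09098052978516, 60.55126953125), 12.42180061340332) zmed 0.15141224231545902
top 0.19 0.206 384 [455.177  -60.7863] ((44.06629943847656, 22.124378204345703), 13.118060111999512) zmed 0.2007676586410982
top 0.002 0.02 2077 [478.6798 -61.4693] ((145.9292755126953, 162.0726776123047), 86.69495391845703) zmed 0.009807660032538534
side 0.14 0.149 781 [467.4794 -58.1149] ((93.7105484008789, 63.102813720703125), 12.306617736816406) zmed 0.14481250848290367
side 0.149 0.156 268 [457.4868 -61.3564] ((72.55255889892578, 61.35981750488281), 12.26119613647461) zmed 0.15128025193333283
side 0.19 0.206 379 [455.873  -61.2357] ((43.916954040527344, 21.89236831665039), 13.889206886291504) zmed 0.2001663873948448
side 0.002 0.02 2624 [448.3901 -31.4465] ((198.33700561523438, 203.61819458007812), 14.850625991821289) zmed 0.009598395180514235
top 0.03 338 [0.4569 0.147  0.0343] [458
[... 481 characters left out ...]
 145.8159] 13.856945991516113 0.08859310151001715
side 0.03 297 [0.4681 0.0539 0.0339] [466.7467  55.2457] 23.19976806640625 0.03989809315199284
side 0.075 37 [0.4667 0.0529 0.0813] [465.4911  54.4439] 14.3369779586792 0.08788951349858574
top tray 1234 ((654.0127563476562, 159.37075805664062), (257.5965576171875, 178.2311553955078), 4.138038635253906)
top tray 498 ((643.2118530273438, -69.33518981933594), (139.91104125976562, 150.70787048339844), 88.4477767944336)
side tray 1087 ((651.8906860351562, 182.95574951171875), (256.90435791015625, 224.93431091308594), 4.6723127365112305)
side tray 590 ((642.9661865234375, -67.5569839477539), (140.4153289794922, 149.6209259033203), 88.3684310913086)
```

Request:
{"name": "play_rows", "arguments": {
  "moves": [
    [[0,0,-0.01],[0,0,-0.125]],
    [[0,0,-0.02],[0,0,-0.125]],
    [[0,0,-0.02],[0,0,-0.125]],
    [[0,0,-0.02],[0,0,-0.125]],
    [[0,0,-0.01],[0,0,-0.125]]
  ],
  "jaw": 0.0854
}}

```text
t: 0.72
eef_pos: [0.2025, -0.5117, 0.3136]
ee_rot: [0.001, 0.876, 0.483, -0.0]
force: [-0.1, -0.1, -0.5]
finger_gap: 0.998
```

Request:
{"name": "play_rows", "arguments": {
  "moves": [
    [[0,0,0],[0,0,-0.125]],
    [[0,0,0],[0,0,-0.125]],
    [[0,0,0],[0,0,-0.125]],
    [[0,0,0],[0,0,-0.125]],
    [[0,0,0],[0,0,-0.125]]
  ]
}}

```text
t: 1.13
eef_pos: [0.2024, -0.5114, 0.3112]
ee_rot: [-0.0, 0.685, 0.729, 0.0]
force: [-0.2, -0.1, 1.2]
finger_gap: 1.001
```

Request:
{"name": "play_rows", "arguments": {
  "moves": [
    [[0,0,0],[0,0,-0.125]],
    [[0,0,0],[0,0,-0.125]],
    [[0,0,0],[0,0,-0.125]],
    [[0,0,0],[0,0,-0.125]],
    [[0,0,0],[0,0,-0.125]]
  ]
}}

```text
t: 1.55
eef_pos: [0.2023, -0.5114, 0.3112]
ee_rot: [-0.0, 0.428, 0.904, 0.0]
force: [-1.1, 0.7, 0.4]
finger_gap: 1.002
```

Request:
{"name": "play_rows", "arguments": {
  "moves": [
    [[0,0,0],[0,0,-0.125]],
    [[0,0,0],[0,0,-0.125]],
    [[0,0,0],[0,0,-0.125]],
    [[0,0,0],[0,0,-0.125]],
    [[0,0,0],[0,0,-0.125]]
  ]
}}

```text
t: 1.97
eef_pos: [0.2024, -0.5114, 0.3112]
ee_rot: [-0.0, 0.129, 0.992, 0.0]
force: [-0.3, 0.4, 0.1]
finger_gap: 1.005
```

Request:
{"name": "play_rows", "arguments": {
  "moves": [
    [[0,0,0],[0,0,-0.125]],
    [[0,0,0],[0,0,-0.125]],
    [[0,0,0],[0,0,-0.125]],
    [[0,0,0],[0,0,-0.125]],
    [[0,0,0],[0,0,0]]
  ]
}}

```text
t: 2.38
eef_pos: [0.2024, -0.5114, 0.3112]
ee_rot: [0.0, -0.12, 0.993, 0.0]
force: [0.3, -0.1, -0.3]
finger_gap: 1.0
```

```bash
cat >> h.py <<'E'
np.set_printoptions(precision=4,suppress=True)
from scipy.spatial.transform import Rotation as Ro
def cloud(c):
    v,u=np.mgrid[0:420,0:560]; d=c['depth']; F=f(c)
    P=np.stack([(u-c['cx'])/F*d,(v-c['cy'])/F*d,d],-1)
    return (P-c['t'])@c['R']
def pose():
    o=observe(); q=o['ee_rot']; R=Ro.from_quat([q[1],q[2],q[3],q[0]]); return o,R
def goto(X,yaw=None):
    o,R=pose(); M=R.as_matrix(); y=np.degrees(np.arctan2(M[1,0],M[0,0]))
    print('t %.2f'%o['t'],'pos',o['eef_pos'],'yaw %.2f'%y,'tilt z',M[:,2],'gap',round(o['finger_gap'],3),'F',o['force'],'q',np.round(o['joint_pos'],2))
    if X is not None: print('tool shift',M.T@(np.array(X)-o['eef_pos']))
    if yaw is not None: print('turn z',-np.radians((yaw-y+180)%360-180))
E
python3 - <<'E'
from h import *
goto([0.4556,-.061,.25],193.5)
c=load('top');s=load('side')
for C,bx in((cloud(c),((228,240,265,275),(275,230,305,268))),(cloud(s),((235,175,275,220),(230,213,262,258)))):
  for x0,y0,x1,y1 in bx:
    P=C[y0:y1,x0:x1].reshape(-1,3); Q=P[(P[:,2]>.05)&(P[:,2]<.1)]
    l=cv2.fitLine((Q[:,:2]*1000).astype(np.float32),cv2.DIST_HUBER,0,.1,.01).ravel(); print(len(Q),np.degrees(np.arctan2(l[1],l[0])),l[2:])
E
```

```text
t 2.38 pos [ 0.2024 -0.5114  0.3112] yaw -166.19 tilt z [ 0.      0.0002 -1.    ] gap 1.0 F [ 0.2961 -0.1319 -0.2682] q [-1.35  0.25  0.21  1.53  0.   -1.59]
tool shift [-0.3534  0.3769  0.0613]
turn z 0.005369055709326336
84 84.22153 [457.9144 146.2868]
81 -85.24099 [465.7949  56.2814]
78 82.97676 [459.1685 143.1726]
79 -88.220116 [467.0541  52.2549]
```

Request:
{"name": "play_rows", "arguments": {
  "moves": [
    [[-0.02,0.02,0],[0,0,0]],
    [[-0.0353,0.038,0],[0,0,0]],
    [[-0.035,0.038,0],[0,0,0]],
    [[-0.035,0.038,0],[0,0,0]],
    [[-0.035,0.038,0],[0,0,0.005]]
  ]
}}

```text
t: 2.8
eef_pos: [0.2989, -0.3402, 0.3112]
ee_rot: [0.0, -0.112, 0.994, -0.0]
force: [0.6, -0.1, 0.3]
finger_gap: 0.999
```

Request:
{"name": "play_rows", "arguments": {
  "moves": [
    [[-0.035,0.038,0],[0,0,0]],
    [[-0.035,0.038,0],[0,0,0]],
    [[-0.035,0.038,0],[0,0,0]],
    [[-0.035,0.038,0],[0,0,0]],
    [[-0.03,0.03,0],[0,0,0]]
  ]
}}

```text
t: 3.22
eef_pos: [0.4028, -0.1593, 0.3116]
ee_rot: [0.0, -0.112, 0.994, -0.0]
force: [0.1, -1.1, -0.1]
finger_gap: 1.005
```

Request:
{"name": "play_rows", "arguments": {
  "moves": [
    [[-0.023,0.023,0],[0,0,0]],
    [[0,0,0],[0,0,0]],
    [[0,0,0],[0,0,0]]
  ]
}}

```text
t: 3.47
eef_pos: [0.4201, -0.1322, 0.3113]
ee_rot: [-0.0, -0.115, 0.993, -0.0]
force: [-0.1, -0.3, -0.3]
finger_gap: 0.999
```

```bash
python3 - <<'E'
from h import *
goto([0.4556,-.061,.162],193.5)
cap('side','s3',(170,170,330,340),3.5)
E
```

```text
t 3.47 pos [ 0.4201 -0.1322  0.3113] yaw -166.79 tilt z [-0.0001 -0.0001 -1.    ] gap 0.999 F [-0.0846 -0.3473 -0.317 ] q [-0.5   0.06 -0.03  1.49 -0.   -0.73]
tool shift [-0.0508  0.0612  0.1493]
turn z -0.005083502266262184
```

View pics/s3.png

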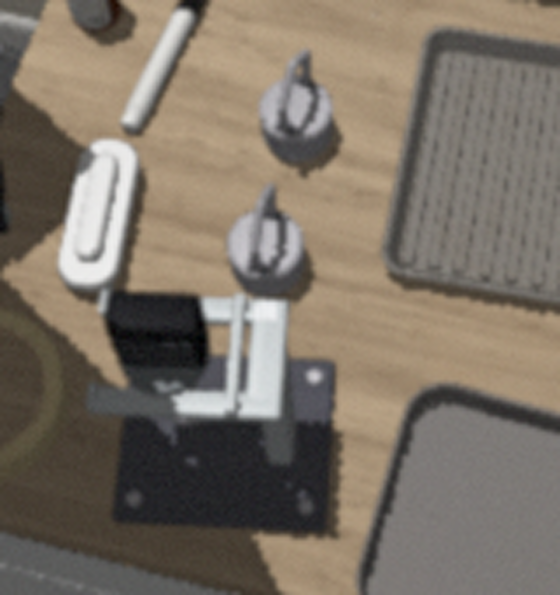

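Request:
{"name": "play_rows", "arguments": {
  "moves": [
    [[-0.012,0.015,0],[0,0,-0.005]],
    [[-0.015,0.018,0],[0,0,0]],
    [[-0.015,0.018,0],[0,0,0]],
    [[-0.009,0.0102,0],[0,0,0]],
    [[0,0,0],[0,0,0]]
  ]
}}

```text
t: 3.93
eef_pos: [0.4554, -0.0622, 0.3111]
ee_rot: [-0.0, -0.116, 0.993, 0.0]
force: [0.0, -0.6, -0.2]
finger_gap: 1.003
```

```bash
python3 - <<'E'
from h import *
goto([0.4556,-.061,.162],193.5)
E
```

```text
t 3.93 pos [ 0.4554 -0.0622  0.3111] yaw -166.66 tilt z [-0.      0.0003 -1.    ] gap 1.003 F [ 0.0497 -0.5508 -0.2193] q [-0.32  0.09  0.01  1.49  0.   -0.55]
tool shift [-0.0004  0.0011  0.1491]
turn z -0.0027193084611878532
```

Request:
{"name": "play_rows", "arguments": {
  "moves": [
    [[0,0.001,0.02],[0,0,-0.003]],
    [[0,0,0.035],[0,0,0]],
    [[0,0,0.035],[0,0,0]],
    [[0,0,0.03],[0,0,0]],
    [[0,0,0.02],[0,0,0]]
  ]
}}

```text
t: 4.35
eef_pos: [0.4531, -0.0628, 0.1686]
ee_rot: [-0.001, -0.117, 0.993, 0.0]
force: [0.5, -0.4, 0.3]
finger_gap: 1.003
```

Request:
{"name": "play_rows", "arguments": {
  "moves": [
    [[0,0,0.01],[0,0,0]],
    [[0,0,0],[0,0,0]],
    [[0,0,0],[0,0,0]]
  ]
}}

```text
t: 4.6
eef_pos: [0.4543, -0.0627, 0.1613]
ee_rot: [-0.0, -0.117, 0.993, 0.0]
force: [1.1, -0.0, -1.0]
finger_gap: 0.998
```

Request:
{"name": "play_rows", "arguments": {
  "moves": [
    [[0,0,0],[0,0,0]],
    [[0,0,0],[0,0,0]],
    [[0,0,0],[0,0,0]],
    [[0,0,0],[0,0,0]],
    [[0,0,0],[0,0,0]]
  ],
  "jaw": 0.0,
  "grip_force": 60
}}

```text
t: 5.02
eef_pos: [0.455, -0.0614, 0.1617]
ee_rot: [0.0, -0.119, 0.993, -0.0]
force: [-0.4, 0.0, 0.6]
finger_gap: 0.301
```

Request:
{"name": "play_rows", "arguments": {
  "moves": [
    [[0,0,0],[0,0,0]],
    [[0,0,0],[0,0,0]],
    [[0,0,0],[0,0,0]],
    [[0,0,0],[0,0,0]],
    [[0,0,0],[0,0,0]]
  ]
}}

```text
t: 5.43
eef_pos: [0.455, -0.0614, 0.1617]
ee_rot: [0.0, -0.119, 0.993, -0.0]
force: [-1.2, 0.8, 5.3]
finger_gap: 0.249
```

```bash
python3 - <<'E'
from h import *
goto(None)
E
```

```text
t 5.43 pos [ 0.455  -0.0614  0.1617] yaw -166.34 tilt z [ 0.0006 -0.0003 -1.    ] gap 0.249 F [-1.2035  0.847   5.2662] q [-0.32  0.14 -0.32  1.12 -0.   -0.56]
```

Request:
{"name": "play_rows", "arguments": {
  "moves": [
    [[0,0,-0.004],[0,0,0]],
    [[0,0,-0.006],[0,0,0]],
    [[0,0,-0.003],[0,0,0]],
    [[0,0,0],[0,0,0]],
    [[0,0,0],[0,0,0]]
  ]
}}

```text
t: 5.85
eef_pos: [0.4549, -0.0614, 0.1744]
ee_rot: [0.0, -0.119, 0.993, -0.0]
force: [-1.0, 0.4, -1.7]
finger_gap: 0.254
```

Request:
{"name": "play_rows", "arguments": {
  "moves": [
    [[0.01,0,0],[0,0,0]],
    [[0.02,0.001,0],[0,0,0]],
    [[0.02,0.001,0],[0,0,0]],
    [[0.02,0,0],[0,0,0]],
    [[0.01,0,0],[0,0,0]]
  ]
}}

```text
t: 6.27
eef_pos: [0.374, -0.0781, 0.174]
ee_rot: [-0.001, -0.119, 0.993, 0.0]
force: [-0.5, 0.0, -1.8]
finger_gap: 0.249
```

Request:
{"name": "play_rows", "arguments": {
  "moves": [
    [[0,0,-0.01],[0,0,0]],
    [[0,0,-0.03],[0,0,0]],
    [[0,0,-0.03],[0,0,0]],
    [[0,0,-0.03],[0,0,0]],
    [[0,0,-0.01],[0,0,0]]
  ]
}}

```text
t: 6.68
eef_pos: [0.3773, -0.0787, 0.288]
ee_rot: [0.002, -0.119, 0.993, -0.001]
force: [0.6, -0.5, -2.1]
finger_gap: 0.25
```

```bash
python3 - <<'E'
from h import *
goto(None)
cap('side','s4',(100,120,340,340),3.3);cap('top','t4',(200,180,440,360),3.3)
E
```

```text
t 6.68 pos [ 0.3773 -0.0787  0.288 ] yaw -166.37 tilt z [ 0.0045 -0.0019 -1.    ] gap 0.25 F [ 0.585  -0.4996 -2.1041] q [-0.42 -0.04 -0.18  1.42  0.   -0.66]
```

View pics/s4.png

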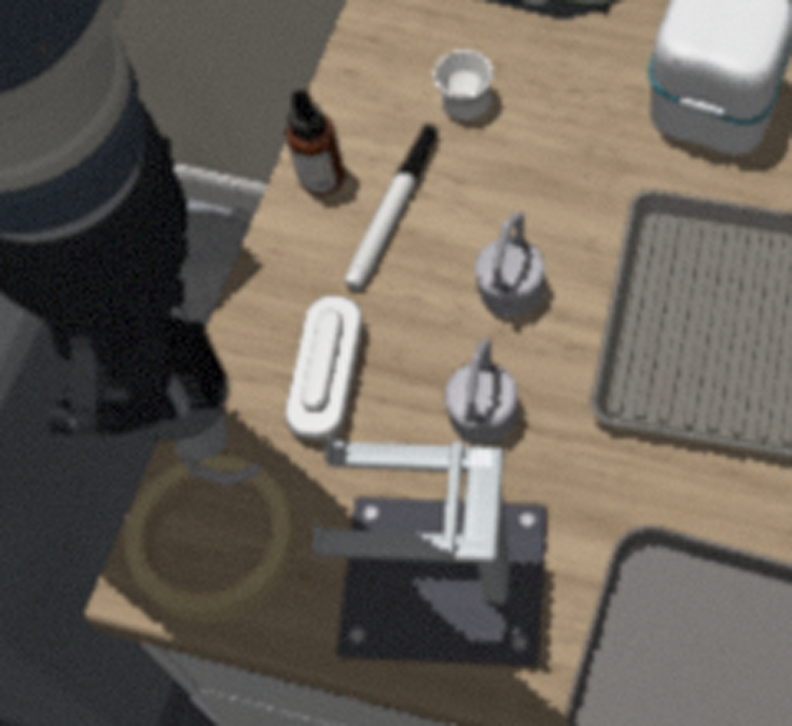

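View pics/t4.png

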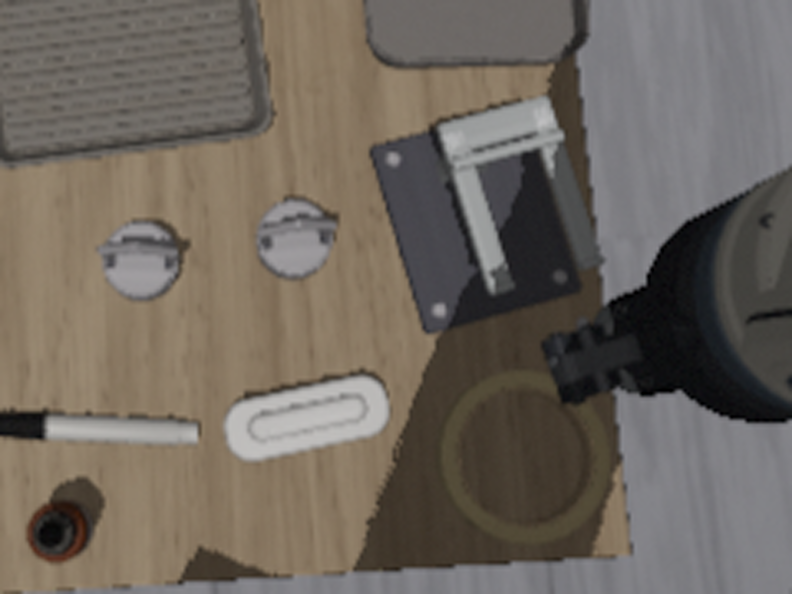

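```bash
python3 - <<'E'
from h import *
c=load('side'); im=c['pixels'][215:285,130:210,::-1]
im=cv2.resize(im,None,fx=8,fy=8,interpolation=cv2.INTER_CUBIC); im=np.clip((im/255.)**.55*255,0,255).astype(np.uint8); cv2.imwrite('pics/s5.png',im)
o,R=pose(); p=o['eef_pos']
for d in (0,.02,-.02):
  print(d,proj(c,p+[d*.974,d*.225,-.118]),proj(c,p+[d*.974,d*.225,-.102]))
E
```

```text
0 [167.4469 263.9603] [165.4733 260.4611]
0.02 [179.3162 264.328 ] [177.5674 260.8355]
-0.02 [155.5794 263.5926] [153.3811 260.0867]
```

View pics/s5.png

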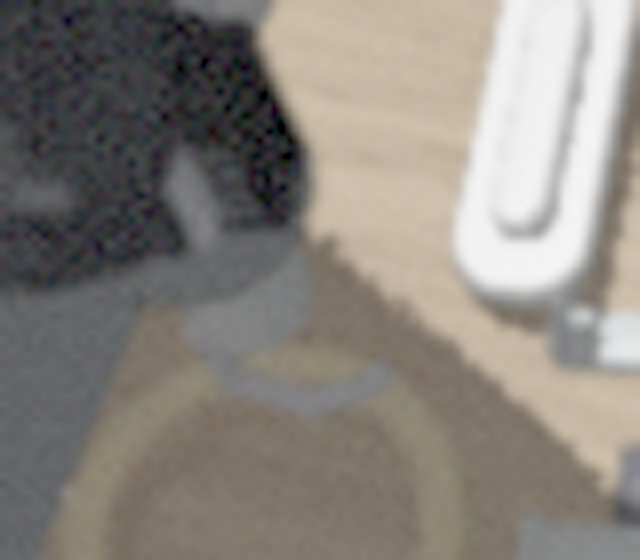

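Request:
{"name": "play_rows", "arguments": {
  "moves": [
    [[0,0,0],[0,0,0.04]],
    [[0,0,0],[0,0,0.075]],
    [[0,0,0],[0,0,0.05]],
    [[0,0,0],[0,0,0.02]],
    [[0,0,0],[0,0,0]]
  ]
}}

```text
t: 7.2
eef_pos: [0.3762, -0.0782, 0.2832]
ee_rot: [-0.001, -0.027, 1.0, 0.0]
force: [0.3, 0.2, -2.0]
finger_gap: 0.25
```

```bash
python3 - <<'E'
from h import *
goto([.4165,.052,.245],183)
E
```

```text
t 7.20 pos [ 0.3762 -0.0782  0.2832] yaw -176.96 tilt z [-0.0015  0.0007 -1.    ] gap 0.25 F [ 0.3372  0.2196 -2.0015] q [-0.42 -0.04 -0.19  1.42  0.   -0.48]
tool shift [-0.0472  0.1278  0.0382]
turn z 0.0007000139145044084
```

Request:
{"name": "play_rows", "arguments": {
  "moves": [
    [[-0.005,0.013,0.003],[0,0,0]],
    [[-0.012,0.03,0.01],[0,0,0]],
    [[-0.013,0.035,0.012],[0,0,0]],
    [[-0.012,0.032,0.01],[0,0,0]],
    [[-0.005,0.018,0.003],[0,0,0]]
  ]
}}

```text
t: 7.62
eef_pos: [0.4166, 0.0546, 0.2443]
ee_rot: [-0.001, -0.028, 1.0, 0.0]
force: [0.0, -0.9, -1.8]
finger_gap: 0.249
```

Request:
{"name": "play_rows", "arguments": {
  "moves": [
    [[0,0,0],[0,0,0]],
    [[0,0,0],[0,0,0]]
  ]
}}

```text
t: 7.78
eef_pos: [0.4164, 0.0528, 0.2455]
ee_rot: [-0.001, -0.029, 1.0, -0.0]
force: [0.0, -0.0, -1.3]
finger_gap: 0.251
```

```bash
python3 - <<'E'
from h import *
goto([.4165,.052,.1767],183)
cap('side','s6',(170,140,310,260),5);c=cap('top','t6',(210,200,350,300),5)
s=load('side')
for C,bx in((cloud(c),((225,230,265,280),(270,230,310,275))),(cloud(s),((230,170,280,225),(225,213,268,262)))):
  for x0,y0,x1,y1 in bx:
    P=C[y0:y1,x0:x1].reshape(-1,3); Q=P[(P[:,2]>.05)&(P[:,2]<.1)]
    if len(Q)<10: continue
    l=cv2.fitLine((Q[:,:2]*1000).astype(np.float32),cv2.DIST_HUBER,0,.1,.01).ravel(); print(len(Q),np.degrees(np.arctan2(l[1],l[0])),l[2:])
    Q=P[(P[:,2]>.03)&(P[:,2]<.04)];print(cv2.minEnclosingCircle((Q[:,:2]*1000).astype(np.float32)))
E
```

```text
t 7.78 pos [0.4164 0.0528 0.2455] yaw -176.73 tilt z [-0.0016 -0.0001 -1.    ] gap 0.251 F [ 0.0179 -0.003  -1.3313] q [-0.07  0.03 -0.22  1.32 -0.   -0.13]
tool shift [-0.0002 -0.0008  0.0688]
turn z 0.004748642468475764
84 85.089386 [458.1014 146.2283]
((458.6665344238281, 146.78404235839844), 22.983417510986328)
89 -89.77174 [459.249  141.3741]
((458.5339050292969, 147.95635986328125), 23.50626564025879)
78 -87.93128 [466.9809  52.1891]
((466.4363098144531, 55.41948699951172), 22.858840942382812)
```

View pics/s6.png

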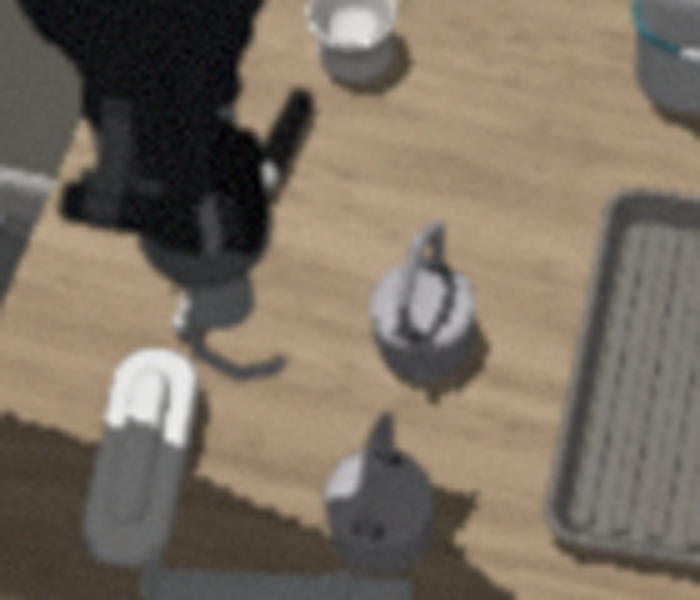

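View pics/t6.png

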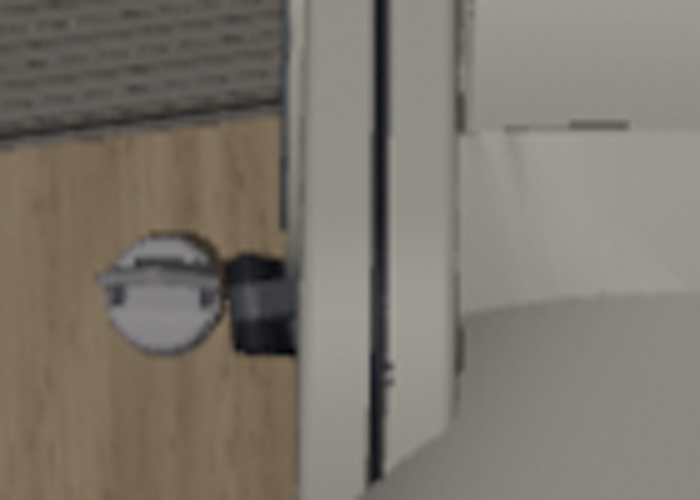

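Request:
{"name": "play_rows", "arguments": {
  "moves": [
    [[0,-0.001,0.01],[0,0,0.005]],
    [[0,0,0.02],[0,0,0]],
    [[0,0,0.02],[0,0,0]],
    [[0,0,0.014],[0,0,0]],
    [[0,0,0.005],[0,0,0]]
  ]
}}

```text
t: 8.3
eef_pos: [0.4158, 0.05, 0.1757]
ee_rot: [-0.001, -0.023, 1.0, 0.0]
force: [0.4, -0.1, -2.4]
finger_gap: 0.251
```

Request:
{"name": "play_rows", "arguments": {
  "moves": [
    [[-0.005,0,0],[0,0,0]],
    [[-0.012,0,0],[0,0,0]],
    [[-0.012,0,0],[0,0,0]],
    [[-0.012,0,0],[0,0,0]],
    [[-0.007,0,0],[0,0,0]]
  ]
}}

```text
t: 8.72
eef_pos: [0.4673, 0.0533, 0.1778]
ee_rot: [0.001, -0.024, 1.0, -0.0]
force: [-0.7, -1.0, -2.2]
finger_gap: 0.252
```

Request:
{"name": "play_rows", "arguments": {
  "moves": [
    [[-0.002,0,0],[0,0,0]],
    [[0,0,0],[0,0,0]],
    [[0,0,0],[0,0,0]]
  ]
}}

```text
t: 8.97
eef_pos: [0.4665, 0.0535, 0.1771]
ee_rot: [-0.0, -0.024, 1.0, 0.0]
force: [-0.0, 0.1, -1.6]
finger_gap: 0.248
```

```bash
python3 - <<'E'
from h import *
goto([.4665,.055,.1767],183)
cap('side','s7',(170,140,310,260),5)
E
```

```text
t 8.97 pos [0.4665 0.0535 0.1771] yaw -177.23 tilt z [-0.0008  0.     -1.    ] gap 0.248 F [-0.0234  0.0675 -1.5529] q [-0.06  0.15 -0.26  1.16 -0.   -0.11]
tool shift [-0.      0.0015  0.0004]
turn z -0.003942590832705592
```

View pics/s7.png

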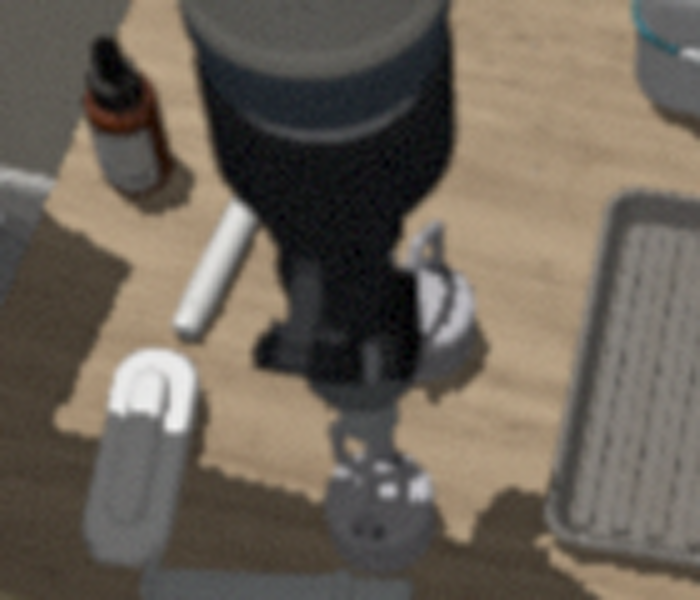

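Request:
{"name": "play_rows", "arguments": {
  "moves": [
    [[0,0.001,-0.006],[0,0,0]],
    [[0,0,-0.01],[0,0,0]],
    [[0,0,-0.01],[0,0,0]],
    [[0,0,-0.01],[0,0,0]],
    [[0,0,-0.01],[0,0,0]]
  ]
}}

```text
t: 9.43
eef_pos: [0.4661, 0.0545, 0.2241]
ee_rot: [-0.0, -0.024, 1.0, 0.0]
force: [-0.3, 0.1, -4.5]
finger_gap: 0.25
```

Request:
{"name": "play_rows", "arguments": {
  "moves": [
    [[0,0,-0.01],[0,0,0]],
    [[0,0,-0.01],[0,0,0]],
    [[0,0,-0.01],[0,0,0]],
    [[0,0,-0.01],[0,0,0]],
    [[0,0,-0.01],[0,0,0]]
  ]
}}

```text
t: 9.85
eef_pos: [0.4666, 0.0544, 0.2743]
ee_rot: [-0.0, -0.024, 1.0, 0.0]
force: [0.3, 0.3, -5.1]
finger_gap: 0.251
```

Request:
{"name": "play_rows", "arguments": {
  "moves": [
    [[0,0,-0.01],[0,0,0]],
    [[0,0,-0.01],[0,0,0]],
    [[0,0,-0.008],[0,0,0]],
    [[0,0,-0.004],[0,0,0]],
    [[0,0,0],[0,0,0]]
  ]
}}

```text
t: 10.27
eef_pos: [0.467, 0.0544, 0.3062]
ee_rot: [0.001, -0.024, 1.0, -0.0]
force: [-0.4, -0.8, -4.9]
finger_gap: 0.25
```

Request:
{"name": "play_rows", "arguments": {
  "moves": [
    [[0,0,0],[0,0,0]],
    [[0,0,0],[0,0,0]],
    [[0,0,0],[0,0,0]],
    [[0,0,0],[0,0,0]],
    [[0,0,0],[0,0,0]]
  ]
}}

```text
t: 10.68
eef_pos: [0.4666, 0.0544, 0.305]
ee_rot: [-0.0, -0.024, 1.0, 0.0]
force: [0.4, 0.0, -4.9]
finger_gap: 0.247
```

Request:
{"name": "play_rows", "arguments": {
  "moves": [
    [[0,0,0],[0,0,0]],
    [[0,0,0],[0,0,0]],
    [[0,0,0],[0,0,0]],
    [[0,0,0],[0,0,0]],
    [[0,0,0],[0,0,0]]
  ]
}}

```text
t: 11.1
eef_pos: [0.4667, 0.0544, 0.3053]
ee_rot: [-0.0, -0.024, 1.0, -0.0]
force: [0.6, -0.1, -5.5]
finger_gap: 0.251
```

```bash
python3 - <<'E'
from h import *
goto(None)
s=cap('side','s8',(170,120,330,260),5)
C=cloud(s); o,_=pose()
P=C[200:262,215:275].reshape(-1,3)
m=(np.hypot(P[:,0]-o['eef_pos'][0],P[:,1]-o['eef_pos'][1])<.045)&(P[:,2]>.02)&(P[:,2]<.13)
Q=P[m]; print(np.histogram(Q[:,2],bins=np.arange(.02,.132,.004)))
E
```

```text
t 11.10 pos [0.4667 0.0544 0.3053] yaw -177.24 tilt z [-0. -0. -1.] gap 0.251 F [ 0.6336 -0.0601 -5.5117] q [-0.06  0.11  0.02  1.48 -0.   -0.11]
(array([  0,   0,   0,   0,   0,   0,   0,   0,   0,   0,   0,   0,   0,
         0,   0,   2,  12,  15,  23,  19,  23,  14,  20, 163, 163,  17,
         5]), array([0.02 , 0.024, 0.028, 0.032, 0.036, 0.04 , 0.044, 0.048, 0.052,
       0.056, 0.06 , 0.064, 0.068, 0.072, 0.076, 0.08 , 0.084, 0.088,
       0.092, 0.096, 0.1  , 0.104, 0.108, 0.112, 0.116, 0.12 , 0.124,
       0.128]))
```

View pics/s8.png

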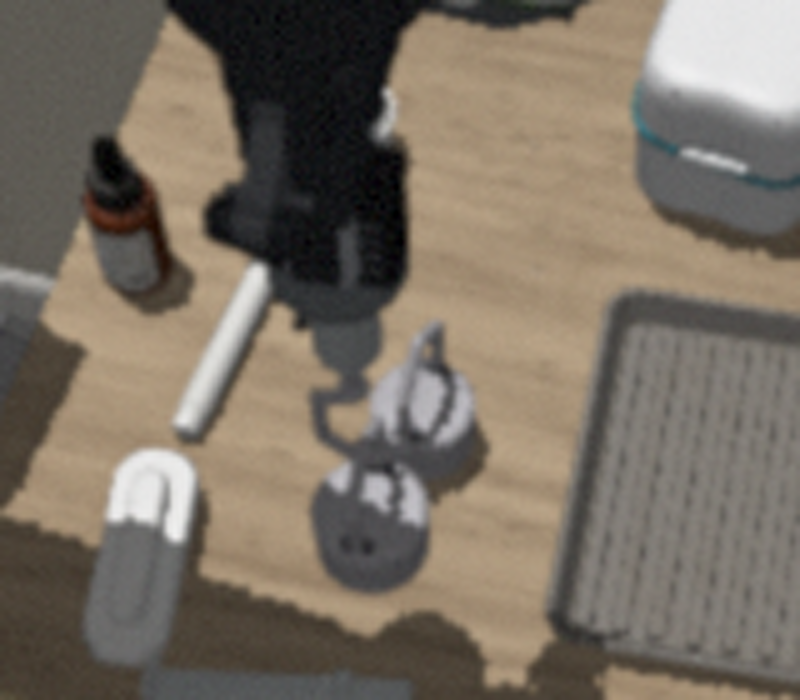

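```bash
cat >> h.py <<'E'
def weigh(n=6,win=(200,262,215,275)):
    Fs=[];L=[]
    for i in range(n):
        s=cams.camera('side'); o=observe(); Fs.append(o['force'][2]); C=cloud(s); e=o['eef_pos']
        P=C[win[0]:win[1],win[2]:win[3]].reshape(-1,3)
        P=P[np.hypot(P[:,0]-e[0],P[:,1]-e[1])<.03]
        ex=.1386-.3053+e[2]
        Q=P[(P[:,2]>ex-.045)&(P[:,2]<ex-.008)]
        h,b=np.histogram(Q[:,2],bins=np.arange(ex-.045,ex-.008,.001)); k=b[np.argmax(np.convolve(h,[1,1,1],'same'))]+.0005
        Q=Q[abs(Q[:,2]-k)<.003]; L.append((ex-np.median(Q[:,2]),len(Q)))
    print('Fz',np.mean(Fs),np.std(Fs)/n**.5,'ext mm',np.array(L)[:,0]*1000,L[0][1])
E
python3 - <<'E'
from h import *
weigh(10)
E
```

```text
Fz -4.847571698328894 0.1870015502580076 ext mm [22.8491 22.7555 22.8473 22.5333 22.5799 22.9703 22.6127 22.8438 22.7152
 22.6854] 303
```

```bash
python3 - <<'E'
from h import *
F=[];Z=[]
for i in range(60):
    cams.camera('side'); o=observe(); F.append(o['force']);Z.append(o['eef_pos'])
F=np.array(F);print(F.mean(0),F.std(0)/60**.5,np.mean(Z,0),o['t'], np.corrcoef(F[:-1,2],F[1:,2])[0,1])
E
```

```text
[ 0.0539 -0.0229 -4.8594] [0.0661 0.0678 0.0604] [0.4667 0.0544 0.3053] 14.65 -0.023288613185033502
```

Request:
{"name": "play_rows", "arguments": {
  "moves": [
    [[0,0,0.006],[0,0,0]],
    [[0,0,0.014],[0,0,0]],
    [[0,0,0.016],[0,0,0]],
    [[0,0,0.014],[0,0,0]],
    [[0,0,0.01],[0,0,0]]
  ]
}}

```text
t: 15.07
eef_pos: [0.4661, 0.0545, 0.2436]
ee_rot: [-0.001, -0.024, 1.0, 0.0]
force: [-0.0, -0.1, -4.8]
finger_gap: 0.252
```

Request:
{"name": "play_rows", "arguments": {
  "moves": [
    [[0,0,0.007],[0,0,0]],
    [[0,0,0.003],[0,0,0]],
    [[0,0,0.002],[0,0,0]],
    [[0,0,0],[0,0,0]],
    [[0,0,0],[0,0,0]]
  ]
}}

```text
t: 15.48
eef_pos: [0.467, 0.0544, 0.2338]
ee_rot: [0.0, -0.024, 1.0, -0.0]
force: [-0.6, -0.2, -5.0]
finger_gap: 0.25
```

Request:
{"name": "play_rows", "arguments": {
  "moves": [
    [[0,0,0],[0,0,0]],
    [[0,0,0],[0,0,0]],
    [[0,0,0],[0,0,0]],
    [[0,0,0],[0,0,0]],
    [[0,0,0],[0,0,0]]
  ]
}}

```text
t: 15.9
eef_pos: [0.4667, 0.0544, 0.2334]
ee_rot: [0.0, -0.024, 1.0, -0.0]
force: [-0.2, -0.2, -4.7]
finger_gap: 0.25
```

```bash
python3 - <<'E'
from h import *
goto(None)
weigh(10)
E
```

```text
t 15.90 pos [0.4667 0.0544 0.2334] yaw -177.24 tilt z [ 0.0002 -0.     -1.    ] gap 0.25 F [-0.2259 -0.2013 -4.6859] q [-0.06  0.12 -0.15  1.3  -0.   -0.11]
Fz -4.962653526016027 0.16350076688695303 ext mm [22.6495 22.6616 22.9903 22.5342 22.7335 22.8132 22.7359 22.5871 22.8516
 22.7032] 269
```

Request:
{"name": "play_rows", "arguments": {
  "moves": [
    [[0,0,0.005],[0,0,0]],
    [[0,0,0.01],[0,0,0]],
    [[0,0,0.01],[0,0,0]],
    [[0,0,0.01],[0,0,0]],
    [[0,0,0.008],[0,0,0]]
  ]
}}

```text
t: 16.82
eef_pos: [0.4665, 0.0544, 0.1891]
ee_rot: [-0.0, -0.024, 1.0, 0.0]
force: [-0.1, -0.2, -2.1]
finger_gap: 0.249
```

Request:
{"name": "play_rows", "arguments": {
  "moves": [
    [[0,0,0],[0,0,0]],
    [[0,0,0],[0,0,0]],
    [[0,0,0],[0,0,0]],
    [[0,0,0],[0,0,0]],
    [[0,0,0],[0,0,0]]
  ]
}}

```text
t: 17.23
eef_pos: [0.4669, 0.0544, 0.1908]
ee_rot: [0.0, -0.024, 1.0, -0.0]
force: [0.3, -0.5, -2.0]
finger_gap: 0.254
```

```bash
python3 - <<'E'
from h import *
goto(None)
s=cams.camera('side'); e=observe()['eef_pos'];P=cloud(s)[200:270,215:275].reshape(-1,3);P=P[np.hypot(P[:,0]-e[0],P[:,1]-e[1])<.03]
Q=P[abs(P[:,2]-.034)<.004];print('lid',np.median(Q[:,2]),len(Q))
F=[]
for i in range(60):
    cams.camera('side'); o=observe(); F.append(o['force'])
F=np.array(F);print(F.mean(0),F.std(0)/60**.5)
E
```

```text
t 17.23 pos [0.4669 0.0544 0.1908] yaw -177.24 tilt z [ 0.001  -0.0001 -1.    ] gap 0.254 F [ 0.3288 -0.5375 -1.9674] q [-0.06  0.14 -0.24  1.19 -0.   -0.11]
lid 0.03356655653356252 263
[-0.0154 -0.1619 -1.7458] [0.0608 0.059  0.058 ]
```

```bash
python3 - <<'E'
from h import *
for n,bx,c0 in(('top',(225,230,265,280),(.4587,.1468)),('side',(230,165,285,225),(.4586,.147))):
    Pm=[]
    for i in range(6):
        C=cloud(cams.camera(n)); x0,y0,x1,y1=bx; P=C[y0:y1,x0:x1].reshape(-1,3); Pm.append(P)
    P=np.concatenate(Pm); d=np.array([np.cos(np.radians(84)),np.sin(np.radians(84))]); r=P[:,:2]-c0; y=r@d; m=(P[:,2]>.04)&(np.abs(r@[d[1],-d[0]])<.012)&(abs(y)<.03)
    for lo in np.arange(-.026,.026,.004):
        k=m&(y>=lo)&(y<lo+.004)
        if k.sum()>3: print(n,round(lo*1000+2),np.percentile(P[k,2],[10,50,90]),k.sum())
E
```

```text
top -20 [0.0562 0.0689 0.0721] 66
top -16 [0.0417 0.072  0.0746] 61
top -12 [0.0747 0.0768 0.0795] 36
top -8 [0.0772 0.0795 0.0821] 36
top -4 [0.0805 0.0828 0.0869] 65
top 0 [0.0843 0.0869 0.0886] 37
top 4 [0.0817 0.0838 0.086 ] 36
top 8 [0.0761 0.0797 0.0824] 48
top 12 [0.0734 0.0762 0.0795] 42
top 16 [0.0408 0.0706 0.0749] 68
top 20 [0.043  0.0685 0.0713] 55
side -4 [0.0838 0.0843 0.0866] 10
side 0 [0.0811 0.0851 0.0874] 45
side 4 [0.0794 0.083  0.086 ] 24
side 8 [0.0762 0.0805 0.0824] 15
side 12 [0.0749 0.0772 0.0784] 16
side 16 [0.0416 0.0533 0.0727] 86
side 20 [0.0427 0.0573 0.0711] 68
```

Request:
{"name": "play_rows", "arguments": {
  "moves": [
    [[0,0,-0.006],[0,0,0]],
    [[0,0,-0.01],[0,0,0]],
    [[0,0,-0.01],[0,0,0]],
    [[0,0,-0.01],[0,0,0]],
    [[0,0,-0.01],[0,0,0]]
  ]
}}

```text
t: 21.3
eef_pos: [0.4665, 0.0544, 0.2369]
ee_rot: [-0.0, -0.024, 1.0, 0.0]
force: [0.5, -1.2, -4.8]
finger_gap: 0.253
```

Request:
{"name": "play_rows", "arguments": {
  "moves": [
    [[0,0,-0.01],[0,0,0]],
    [[0,0,-0.012],[0,0,0]],
    [[0,0,-0.014],[0,0,0]],
    [[0,0,-0.014],[0,0,0]],
    [[0,0,-0.014],[0,0,0]]
  ]
}}

```text
t: 21.72
eef_pos: [0.4665, 0.0544, 0.3014]
ee_rot: [-0.0, -0.024, 1.0, -0.0]
force: [-0.1, 0.6, -5.6]
finger_gap: 0.246
```

Request:
{"name": "play_rows", "arguments": {
  "moves": [
    [[0,0,-0.012],[0,0,0]],
    [[0,0,-0.008],[0,0,0]],
    [[0,0,-0.004],[0,0,0]],
    [[0,0,0],[0,0,0]],
    [[0,0,0],[0,0,0]]
  ]
}}

```text
t: 22.13
eef_pos: [0.4666, 0.0544, 0.3239]
ee_rot: [-0.0, -0.024, 1.0, 0.0]
force: [0.5, 0.8, -5.2]
finger_gap: 0.248
```

```bash
python3 - <<'E'
from h import *
F=[];T=[]
for i in range(300):
    cams.camera('side'); o=observe(); F.append(o['force'][2]); T.append(o['tau'])
F=np.array(F);print(F.mean(),F.std()/300**.5,o['t'],(-F.mean()-1.766)/9.81)
goto(None); weigh(4)
s=cap('side','s9',(150,100,330,250),4.4)
E
```

```text
-4.992014268327654 0.02948170179618461 37.1333 0.3288495686368658
t 37.13 pos [0.4667 0.0545 0.3243] yaw -177.24 tilt z [-0.  0. -1.] gap 0.247 F [ 0.6749  0.1429 -5.4063] q [-0.06  0.11  0.06  1.53  0.   -0.11]
Fz -4.567321290453226 0.31935287819943786 ext mm [22.8828 22.7881 22.8473 23.0169] 325
```

View pics/s9.png

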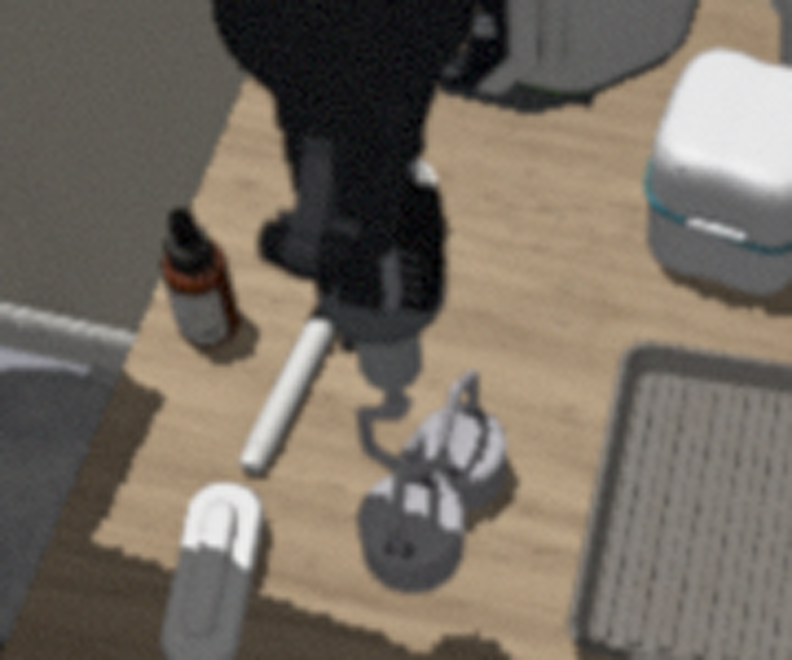

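Request:
{"name": "play_rows", "arguments": {
  "moves": [
    [[-0.003,0.001,0],[0,0,0]],
    [[-0.006,0.0025,0],[0,0,0]],
    [[-0.009,0.0035,0],[0,0,0]],
    [[-0.012,0.0045,0],[0,0,0]],
    [[-0.012,0.0045,0],[0,0,0]]
  ]
}}

```text
t: 37.8
eef_pos: [0.509, 0.073, 0.3242]
ee_rot: [0.0, -0.024, 1.0, 0.0]
force: [-0.2, 0.1, -5.3]
finger_gap: 0.253
```

Request:
{"name": "play_rows", "arguments": {
  "moves": [
    [[-0.014,0.005,0],[0,0,0]],
    [[-0.014,0.005,0],[0,0,0]],
    [[-0.014,0.005,0],[0,0,0]],
    [[-0.014,0.005,0],[0,0,0]],
    [[-0.014,0.005,0],[0,0,0]]
  ]
}}

```text
t: 38.22
eef_pos: [0.5781, 0.1016, 0.3237]
ee_rot: [-0.0, -0.024, 1.0, 0.0]
force: [-0.5, 0.3, -3.7]
finger_gap: 0.253
```

Request:
{"name": "play_rows", "arguments": {
  "moves": [
    [[-0.014,0.005,0],[0,0,0]],
    [[-0.012,0.0045,0],[0,0,0]],
    [[-0.009,0.004,0],[0,0,0]],
    [[-0.006,0.003,0],[0,0,0]],
    [[-0.003,0.002,0],[0,0,0]]
  ]
}}

```text
t: 38.63
eef_pos: [0.6208, 0.1221, 0.3232]
ee_rot: [-0.0, -0.024, 1.0, 0.0]
force: [-0.2, -0.2, -4.3]
finger_gap: 0.248
```

Request:
{"name": "play_rows", "arguments": {
  "moves": [
    [[0,0,0],[0,0,0]],
    [[0,0,0],[0,0,0]],
    [[0,0,0],[0,0,0]],
    [[0,0,0],[0,0,0]],
    [[0,0,0],[0,0,0]]
  ]
}}

```text
t: 39.05
eef_pos: [0.6193, 0.1212, 0.3247]
ee_rot: [0.0, -0.024, 1.0, -0.0]
force: [-0.7, 0.4, -4.6]
finger_gap: 0.246
```

```bash
python3 - <<'E'
from h import *
goto([.62,.12,.324])
s=cap('side','s10',(230,100,410,250),4.4)
E
```

```text
t 39.05 pos [0.6193 0.1212 0.3247] yaw -177.25 tilt z [ 0.0005 -0.     -1.    ] gap 0.246 F [-0.7021  0.4331 -4.5903] q [ 0.06  0.4   0.47  1.64 -0.    0.01]
tool shift [-0.0006 -0.0012  0.0007]
```

View pics/s10.png

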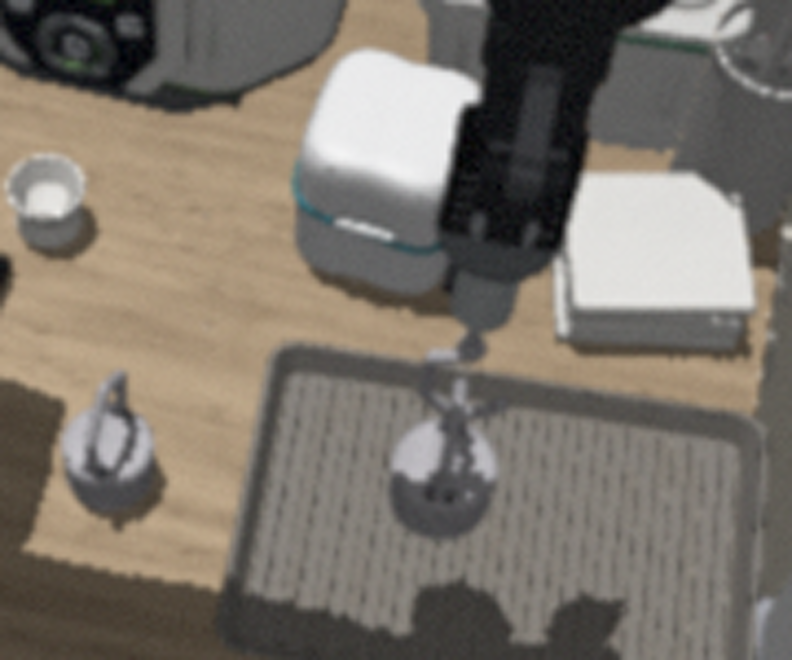

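Request:
{"name": "play_rows", "arguments": {
  "moves": [
    [[0,-0.001,0.005],[0,0,0]],
    [[0,0,0.01],[0,0,0]],
    [[0,0,0.015],[0,0,0]],
    [[0,0,0.015],[0,0,0]],
    [[0,0,0.014],[0,0,0]]
  ]
}}

```text
t: 39.52
eef_pos: [0.6194, 0.1202, 0.2642]
ee_rot: [-0.0, -0.024, 1.0, -0.0]
force: [-0.0, -1.0, -5.3]
finger_gap: 0.247
```

Request:
{"name": "play_rows", "arguments": {
  "moves": [
    [[0,0,0.01],[0,0,0]],
    [[0,0,0.007],[0,0,0]],
    [[0,0,0.006],[0,0,0]],
    [[0,0,0.005],[0,0,0]],
    [[0,0,0.005],[0,0,0]]
  ]
}}

```text
t: 39.93
eef_pos: [0.6199, 0.1204, 0.2323]
ee_rot: [0.0, -0.024, 1.0, 0.0]
force: [-0.5, 0.0, -4.1]
finger_gap: 0.249
```

Request:
{"name": "play_rows", "arguments": {
  "moves": [
    [[0,0,0.008],[0,0,0]],
    [[0,0,0.01],[0,0,0]],
    [[0,0,0.01],[0,0,0]],
    [[0,0,0.008],[0,0,0]],
    [[0,0,0.007],[0,0,0]]
  ]
}}

```text
t: 40.35
eef_pos: [0.6196, 0.1204, 0.1883]
ee_rot: [-0.0, -0.024, 1.0, 0.0]
force: [0.6, -0.0, -1.6]
finger_gap: 0.247
```

Request:
{"name": "play_rows", "arguments": {
  "moves": [
    [[0,0,0.006],[0,0,0]],
    [[0,0,0],[0,0,0]],
    [[0,0,0],[0,0,0]]
  ]
}}

```text
t: 40.6
eef_pos: [0.6196, 0.1204, 0.1831]
ee_rot: [-0.0, -0.024, 1.0, -0.0]
force: [0.1, -0.1, -1.0]
finger_gap: 0.252
```

```bash
cat >> h.py <<'E'
def pots(c,box,zr=(.02,.06)):
    x0,y0,x1,y1=box; P=cloud(c)[y0:y1,x0:x1].reshape(-1,3); Q=P[(P[:,2]>zr[0])&(P[:,2]<zr[1])]
    h,b=np.histogram(Q[:,2],bins=np.arange(zr[0],zr[1],.001)); k=b[np.argmax(np.convolve(h,[1,1,1],'same'))]+.0005
    L=Q[abs(Q[:,2]-k)<.003]; cc,r=cv2.minEnclosingCircle((L[:,:2]*1000).astype(np.float32))
    a=np.linalg.lstsq(np.c_[L[:,:2]-L[:,:2].mean(0),np.ones(len(L))],L[:,2],rcond=None)[0]
    print('lid z',np.median(L[:,2]),'n',len(L),'c',np.array(cc),'r',r,'slope deg',np.degrees(a[:2]))
    H=P[(P[:,2]>k+.018)&(P[:,2]<k+.056)&(np.hypot(P[:,0]-cc[0]/1000,P[:,1]-cc[1]/1000)<.03)]
    if len(H)>8:
        l=cv2.fitLine((H[:,:2]*1000).astype(np.float32),cv2.DIST_HUBER,0,.1,.01).ravel(); print('  handle',len(H),np.degrees(np.arctan2(l[1],l[0]))%180,l[2:],H[:,2].max())
E
python3 - <<'E'
from h import *
goto(None)
s=cap('side','s11',(230,120,410,250),4.4)
pots(s,(300,170,360,235))
E
```

```text
t 40.60 pos [0.6196 0.1204 0.1831] yaw -177.24 tilt z [-0.0002 -0.     -1.    ] gap 0.252 F [ 0.0995 -0.1498 -0.9581] q [ 0.06  0.41  0.13  1.29 -0.    0.01]
lid z 0.03963353058292433 n 203 c [620.848  120.8604] r 22.847200393676758 slope deg [-0.0495 -0.4071]
  handle 108 2.923456 [619.0994 118.1197] 0.09545298447657602
```

View pics/s11.png

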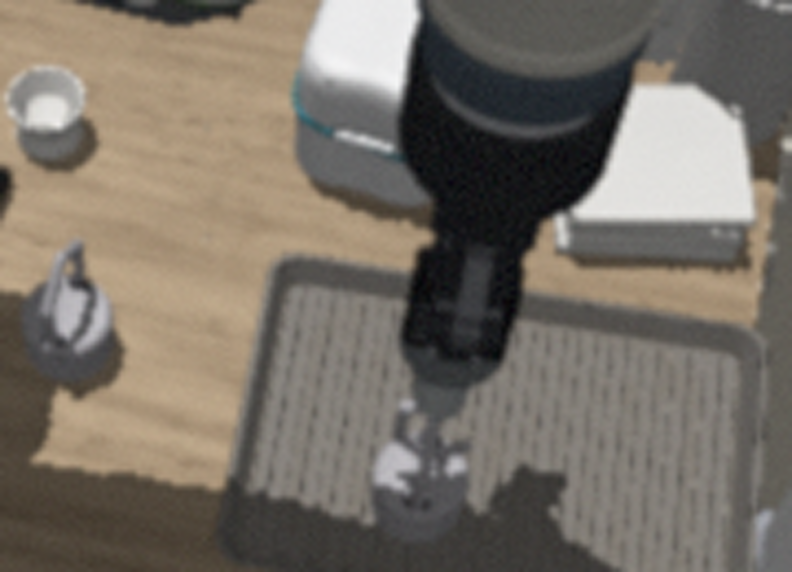

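Request:
{"name": "play_rows", "arguments": {
  "moves": [
    [[0.005,0,0],[0,0,0]],
    [[0.01,0,0],[0,0,0]],
    [[0.012,0,0],[0,0,0]],
    [[0.012,0,0],[0,0,0]],
    [[0.012,0,0],[0,0,0]]
  ]
}}

```text
t: 41.07
eef_pos: [0.568, 0.1179, 0.1838]
ee_rot: [0.0, -0.024, 1.0, 0.0]
force: [0.3, 0.4, -2.4]
finger_gap: 0.251
```

Request:
{"name": "play_rows", "arguments": {
  "moves": [
    [[0.012,0,0],[0,0,0]],
    [[0.005,0,-0.015],[0,0,0]],
    [[0,0,-0.02],[0,0,0]],
    [[0,0,-0.02],[0,0,0]],
    [[0,0,-0.015],[0,0,0]]
  ]
}}

```text
t: 41.48
eef_pos: [0.5515, 0.1171, 0.2556]
ee_rot: [0.001, -0.024, 1.0, 0.0]
force: [0.1, 0.0, -2.0]
finger_gap: 0.252
```

```bash
python3 - <<'E'
from h import *
s=cap('side','s12');c=cap('top','t12')
pots(s,(300,170,360,235));pots(s,(225,165,275,225))
goto([.4587-.05,.147+.006,.25],174)
E
```

```text
lid z 0.03967720683869943 n 231 c [620.7745 121.1352] r 22.649837493896484 slope deg [ 0.3078 -0.7777]
  handle 65 93.94235 [620.7737 113.6848] 0.09339150493436225
lid z 0.03375211104535914 n 215 c [432.1675 164.4574] r 23.07734489440918 slope deg [0.2644 0.1823]
  handle 73 83.20205 [434.0477 172.6015] 0.08863526638997768
t 41.58 pos [0.5525 0.1172 0.2562] yaw -177.23 tilt z [ 0.0053  0.0003 -1.    ] gap 0.252 F [-0.1575 -0.4341 -2.1834] q [ 0.06  0.28  0.11  1.4  -0.    0.01]
tool shift [0.1419 0.0427 0.0055]
turn z 0.1530057005791431
```

View pics/s12.png

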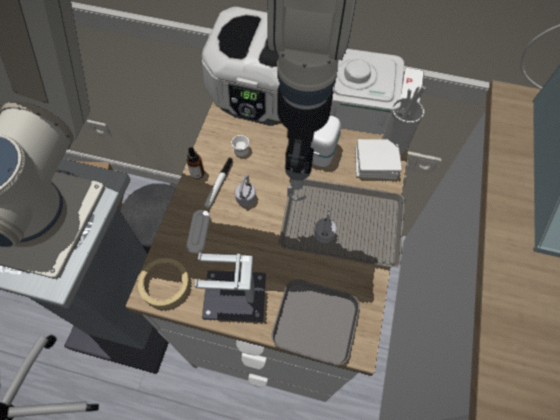

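View pics/t12.png

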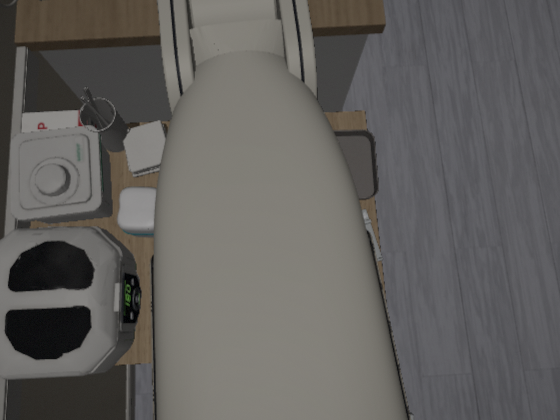

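```bash
python3 - <<'E'
from h import *
s=cap('side','s13',(200,140,290,220),8)
C=cloud(s)
P=C[165:215,225:275].reshape(-1,3); cen=np.array([.4322,.1645])
r=P[:,:2]-cen; m=(np.hypot(*r.T)<.03)&(P[:,2]>.045)&(P[:,2]<.095)
for p in P[m][np.argsort(P[m][:,1])][::4]: print(np.round((p-[.4322,.1645,0])*1000,1))
E
```

```text
[  0.3 -21.8  56.6]
[ -3.4 -21.2  70.6]
[  0.3 -20.5  62.8]
[  0.5 -19.8  70. ]
[  0.8 -18.3  46.5]
[ -0.4 -17.   69.2]
[  1.5 -14.8  74.5]
[ -3.4 -13.1  73.8]
[ -1.7 -11.2  75.5]
[ 0.  -8.2 83.5]
[-1.  -6.3 76.1]
[-1.2 -4.  84.3]
[ 0.3 -1.7 85.2]
[-2.7  0.8 84. ]
[ 0.5  4.6 83.4]
[ 0.8 10.2 78.8]
[ 1.2 15.3 75.1]
[ 1.9 16.3 49.7]
[ 2.8 17.  73.1]
[ 4.5 17.5 65. ]
[-1.2 18.8 48.5]
```

View pics/s13.png

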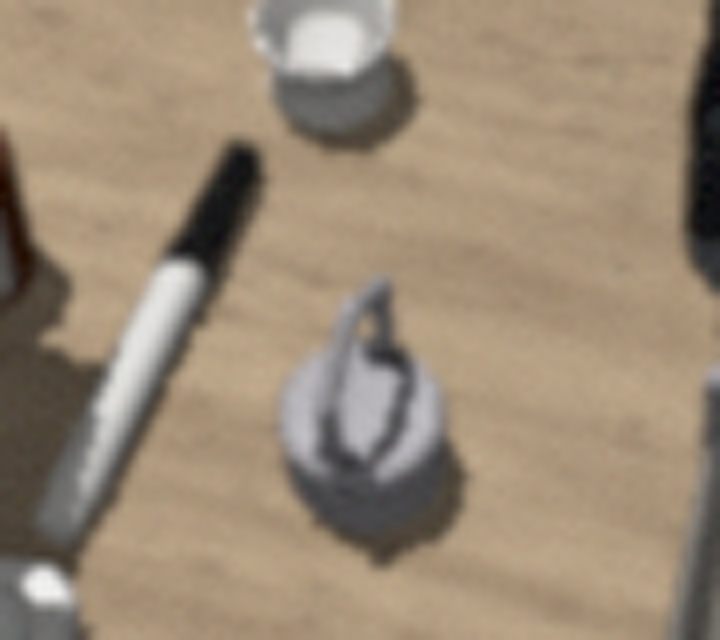

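Request:
{"name": "play_rows", "arguments": {
  "moves": [
    [[0,0,0],[0,0,0.06]],
    [[0,0,0],[0,0,0.075]],
    [[0.01,0.002,0],[0,0,0]],
    [[0.02,0.004,0],[0,0,0]],
    [[0.03,0.006,0],[0,0,0]]
  ]
}}

```text
t: 42.05
eef_pos: [0.4927, 0.134, 0.2514]
ee_rot: [-0.001, 0.043, 0.999, -0.0]
force: [-0.6, 1.1, -1.3]
finger_gap: 0.252
```

Request:
{"name": "play_rows", "arguments": {
  "moves": [
    [[0.03,0.007,0],[0,0,0]],
    [[0.03,0.007,0],[0,0,0]],
    [[0.03,0.006,0],[0,0,0]],
    [[0.02,0.004,0],[0,0,0]],
    [[0.005,0.001,0],[0,0,0]]
  ]
}}

```text
t: 42.47
eef_pos: [0.3765, 0.1697, 0.2529]
ee_rot: [-0.001, 0.041, 0.999, 0.0]
force: [0.8, -0.3, -1.0]
finger_gap: 0.25
```

Request:
{"name": "play_rows", "arguments": {
  "moves": [
    [[0,0,0],[0,0,0]],
    [[0,0,0],[0,0,0]]
  ]
}}

```text
t: 42.63
eef_pos: [0.3805, 0.1692, 0.2531]
ee_rot: [0.0, 0.043, 0.999, -0.0]
force: [0.3, -0.4, -2.1]
finger_gap: 0.25
```

```bash
python3 - <<'E'
from h import *
goto([.382,.169,.1767],175)
s=cap('side','s14',(190,130,290,220),7)
pots(s,(225,165,275,225))
E
```

```text
t 42.63 pos [0.3805 0.1692 0.2531] yaw 175.13 tilt z [ 0.0005 -0.     -1.    ] gap 0.25 F [ 0.26   -0.4366 -2.0625] q [ 0.22  0.02 -0.21  1.34 -0.    0.3 ]
tool shift [-0.0014 -0.      0.0764]
turn z 0.0022319077438209592
lid z 0.033656358334169696 n 219 c [432.2197 165.0917] r 23.163801193237305 slope deg [-0.2002  0.4834]
  handle 74 83.18329 [432.4879 161.2389] 0.08879312041577982
```

View pics/s14.png

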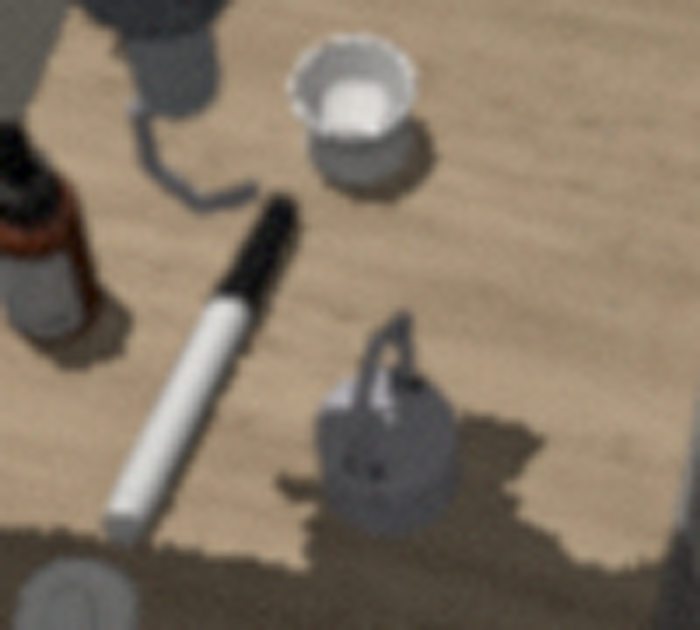

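```bash
python3 - <<'E'
from h import *
s=load('side'); C=cloud(s)
P=C[140:185,180:210].reshape(-1,3);P=P[P[:,2]>.03];P=P[P[:,2]<.12]; print(P.mean(0),P.max(0),P.min(0))
P=P[P[:,0]<.345];print(P.mean(0),P.max(0),P.min(0))
E
```

```text
[0.3104 0.1927 0.0629] [0.3229 0.2149 0.1024] [0.2915 0.1818 0.0302]
[0.3104 0.1927 0.0629] [0.3229 0.2149 0.1024] [0.2915 0.1818 0.0302]
```

Request:
{"name": "play_rows", "arguments": {
  "moves": [
    [[0,0,0.01],[0,0,0]],
    [[0,0,0.02],[0,0,0]],
    [[0,0,0.022],[0,0,0]],
    [[0,0,0.016],[0,0,0]],
    [[0,0,0.008],[0,0,0]]
  ]
}}

```text
t: 43.1
eef_pos: [0.3806, 0.1686, 0.1749]
ee_rot: [-0.002, 0.044, 0.999, -0.0]
force: [0.0, 0.3, -1.6]
finger_gap: 0.249
```

Request:
{"name": "play_rows", "arguments": {
  "moves": [
    [[-0.005,0,0],[0,0,0]],
    [[-0.012,0,0],[0,0,0]],
    [[-0.012,0,0],[0,0,0]],
    [[-0.012,0,0],[0,0,0]],
    [[-0.008,0,0],[0,0,0]]
  ]
}}

```text
t: 43.52
eef_pos: [0.4321, 0.1647, 0.1779]
ee_rot: [0.001, 0.044, 0.999, 0.0]
force: [-0.4, 0.3, -2.0]
finger_gap: 0.253
```

Request:
{"name": "play_rows", "arguments": {
  "moves": [
    [[-0.0025,0,0],[0,0,0]],
    [[0,0,0],[0,0,0]],
    [[0,0,0],[0,0,0]]
  ]
}}

```text
t: 43.77
eef_pos: [0.4318, 0.1646, 0.1772]
ee_rot: [-0.0, 0.043, 0.999, -0.0]
force: [-0.1, -0.6, -2.0]
finger_gap: 0.254
```

```bash
python3 - <<'E'
from h import *
goto([.4322,.1645,.1767],175)
s=cap('side','s15',(190,130,290,220),7)
pots(s,(225,165,275,225))
E
```

```text
t 43.77 pos [0.4318 0.1646 0.1772] yaw 175.02 tilt z [-0.0006 -0.0001 -1.    ] gap 0.254 F [-0.0666 -0.629  -1.9771] q [ 0.18  0.13 -0.28  1.16  0.    0.27]
tool shift [-0.0004 -0.0001  0.0005]
turn z 0.0003115969424106936
lid z 0.033510610144824794 n 206 c [432.0006 164.308 ] r 23.304075241088867 slope deg [0.0411 0.5919]
  handle 124 83.0613 [432.3268 161.3424] 0.08707328780604469
```

View pics/s15.png

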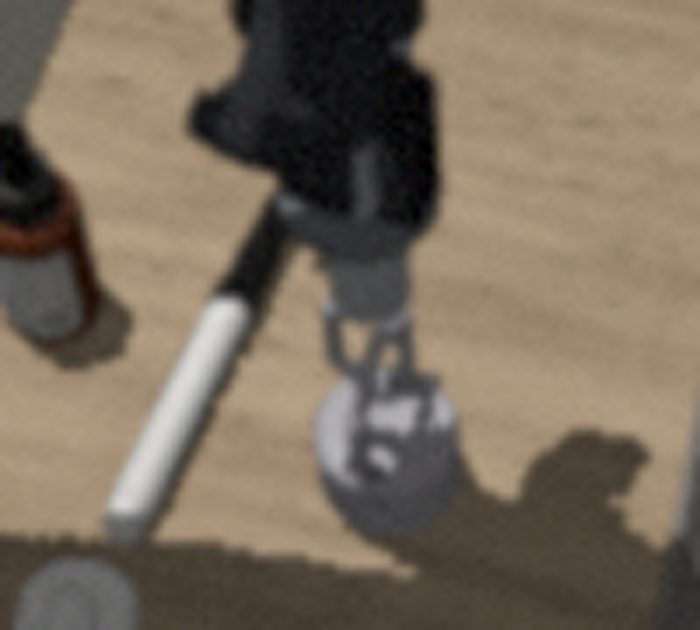

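Positioned; lift.

Request:
{"name": "play_rows", "arguments": {
  "moves": [
    [[0,0,-0.006],[0,0,0]],
    [[0,0,-0.01],[0,0,0]],
    [[0,0,-0.01],[0,0,0]],
    [[0,0,-0.01],[0,0,0]],
    [[0,0,-0.01],[0,0,0]]
  ]
}}

```text
t: 44.23
eef_pos: [0.4313, 0.1648, 0.2241]
ee_rot: [-0.0, 0.043, 0.999, -0.0]
force: [0.3, 0.2, -4.7]
finger_gap: 0.247
```

Request:
{"name": "play_rows", "arguments": {
  "moves": [
    [[0,0,-0.01],[0,0,0]],
    [[0,0,-0.012],[0,0,0]],
    [[0,0,-0.014],[0,0,0]],
    [[0,0,-0.014],[0,0,0]],
    [[0,0,-0.014],[0,0,0]]
  ]
}}

```text
t: 44.65
eef_pos: [0.4311, 0.1647, 0.2883]
ee_rot: [-0.0, 0.043, 0.999, -0.0]
force: [0.4, 0.9, -4.3]
finger_gap: 0.253
```

Request:
{"name": "play_rows", "arguments": {
  "moves": [
    [[0,0,-0.014],[0,0,0]],
    [[0,0,-0.012],[0,0,0]],
    [[0,0,-0.008],[0,0,0]],
    [[0,0,-0.004],[0,0,0]],
    [[0,0,0],[0,0,0]]
  ]
}}

```text
t: 45.07
eef_pos: [0.4318, 0.1648, 0.326]
ee_rot: [0.0, 0.043, 0.999, 0.0]
force: [-0.9, -0.1, -4.9]
finger_gap: 0.25
```

Request:
{"name": "play_rows", "arguments": {
  "moves": [
    [[0,0,0],[0,0,0]],
    [[0,0,0],[0,0,0]],
    [[0,0,0],[0,0,0]],
    [[0,0,0],[0,0,0]],
    [[0,0,0],[0,0,0]]
  ]
}}

```text
t: 45.48
eef_pos: [0.4318, 0.1646, 0.3249]
ee_rot: [-0.0, 0.043, 0.999, -0.0]
force: [0.7, 0.0, -5.2]
finger_gap: 0.251
```

```bash
python3 - <<'E'
from h import *
goto(None)
weigh(20,(130,215,205,285))
s=cap('side','s16',(170,100,310,220),5.5)
pots(s,(205,130,285,215),(.08,.145))
E
```

```text
t 45.48 pos [0.4318 0.1646 0.3249] yaw 175.03 tilt z [-0.0007 -0.0001 -1.    ] gap 0.251 F [ 0.6662  0.0318 -5.2429] q [0.18 0.1  0.05 1.53 0.   0.27]
Fz -4.589757227076108 0.09718292964246228 ext mm [19.4506 19.4129 19.4913 19.3814 19.4928 19.3987 19.4988 19.536  19.442
 19.4032 19.219  19.5799 19.3957 19.4958 19.0979 19.5328 19.4117 19.6128
 19.4696 19.5674] 274
lid z 0.13939528780918012 n 276 c [433.0896 164.2233] r 23.243749618530273 slope deg [-0.1827  1.0106]
  handle 124 83.27375 [432.8058 158.8568] 0.19459953953482634
```

View pics/s16.png

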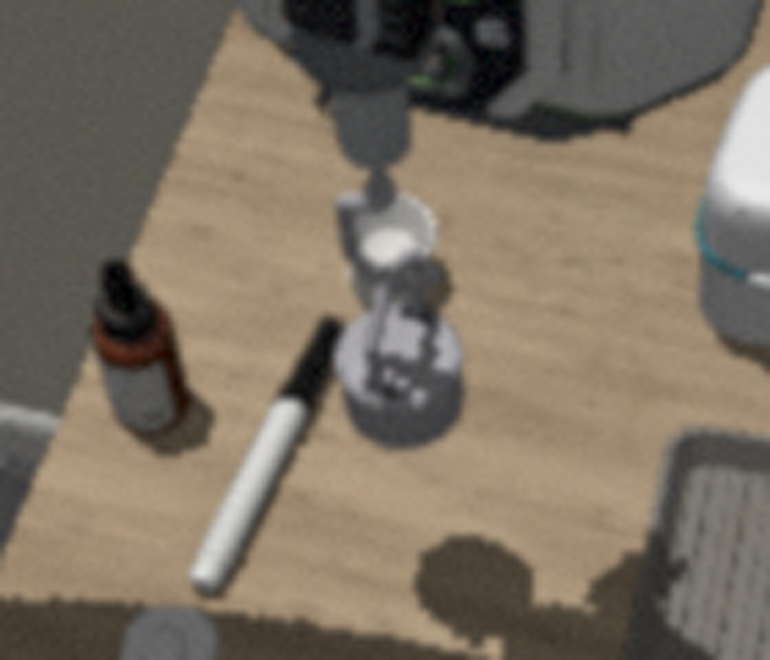

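```bash
python3 - <<'E'
from h import *
F=[]
for i in range(150):
    cams.camera('side'); o=observe(); F.append(o['force'][2])
F=np.array(F);print(F.mean(),F.std()/150**.5,o['t'],(-F.mean()-1.766)/9.81)
goto([.607,-.068,.325],175)
E
```

```text
-4.597253795207728 0.0432482998795274 54.0333 0.2886089495624595
t 54.03 pos [0.4319 0.1647 0.3253] yaw 175.03 tilt z [-0.  0. -1.] gap 0.249 F [ 0.1446  0.0881 -4.6955] q [0.18 0.09 0.05 1.53 0.   0.27]
tool shift [-0.1946 -0.2166  0.0003]
turn z 0.0004725988260770614
```

Request:
{"name": "play_rows", "arguments": {
  "moves": [
    [[0,0,-0.006],[0,0,0]],
    [[0,0,-0.01],[0,0,0]],
    [[0,0,-0.012],[0,0,0]],
    [[0,0,-0.01],[0,0,0]],
    [[0,0,-0.005],[0,0,0]]
  ]
}}

```text
t: 54.45
eef_pos: [0.4321, 0.1647, 0.3698]
ee_rot: [0.001, 0.043, 0.999, 0.0]
force: [-0.3, -0.2, -3.8]
finger_gap: 0.248
```

Request:
{"name": "play_rows", "arguments": {
  "moves": [
    [[-0.0036,-0.0033,0],[0,0,0]],
    [[-0.0073,-0.0067,0],[0,0,0]],
    [[-0.0109,-0.01,0],[0,0,0]],
    [[-0.0145,-0.0133,0],[0,0,0]],
    [[-0.0145,-0.0133,0],[0,0,0]]
  ]
}}

```text
t: 54.87
eef_pos: [0.4791, 0.1128, 0.3676]
ee_rot: [-0.0, 0.043, 0.999, -0.0]
force: [1.1, 0.8, -4.6]
finger_gap: 0.252
```

Request:
{"name": "play_rows", "arguments": {
  "moves": [
    [[-0.0145,-0.0133,0],[0,0,0]],
    [[-0.0145,-0.0133,0],[0,0,0]],
    [[-0.0145,-0.0133,0],[0,0,0]],
    [[-0.0145,-0.0133,0],[0,0,0]],
    [[-0.0145,-0.0133,0],[0,0,0]]
  ]
}}

```text
t: 55.28
eef_pos: [0.5458, 0.0397, 0.3672]
ee_rot: [-0.001, 0.044, 0.999, -0.0]
force: [-0.4, -1.0, -3.9]
finger_gap: 0.247
```

Request:
{"name": "play_rows", "arguments": {
  "moves": [
    [[-0.0145,-0.0133,0],[0,0,0]],
    [[-0.0145,-0.0133,0],[0,0,0]],
    [[-0.0145,-0.0133,0],[0,0,0]],
    [[-0.0145,-0.0133,0],[0,0,0]],
    [[-0.0145,-0.0133,0],[0,0,0]]
  ]
}}

```text
t: 55.7
eef_pos: [0.6122, -0.033, 0.367]
ee_rot: [-0.001, 0.044, 0.999, 0.0]
force: [-0.1, -0.2, -4.8]
finger_gap: 0.251
```

Request:
{"name": "play_rows", "arguments": {
  "moves": [
    [[-0.0145,-0.0133,0],[0,0,0]],
    [[-0.0109,-0.01,0],[0,0,0]],
    [[-0.0073,-0.0067,0],[0,0,0]],
    [[-0.0036,-0.0033,0],[0,0,0]],
    [[0,0,0],[0,0,0]]
  ]
}}

```text
t: 56.12
eef_pos: [0.6454, -0.0692, 0.3665]
ee_rot: [-0.001, 0.044, 0.999, 0.0]
force: [-0.1, -0.7, -3.7]
finger_gap: 0.249
```

Request:
{"name": "play_rows", "arguments": {
  "moves": [
    [[0,0,0],[0,0,0]],
    [[0,0,0],[0,0,0]],
    [[0,0,0],[0,0,0]],
    [[0,0,0],[0,0,0]],
    [[0,0,0],[0,0,0]]
  ]
}}

```text
t: 56.53
eef_pos: [0.6445, -0.0671, 0.3687]
ee_rot: [0.0, 0.043, 0.999, -0.0]
force: [0.2, 0.8, -4.4]
finger_gap: 0.252
```

```bash
python3 - <<'E'
from h import *
goto([.645,-.068,.179],175)
s=cap('side','s17',(200,130,420,370),2.5)
E
```

```text
t 56.53 pos [ 0.6445 -0.0671  0.3687] yaw 175.06 tilt z [ 0.0006 -0.0002 -1.    ] gap 0.252 F [ 0.1645  0.7795 -4.4408] q [-0.23  0.46  0.67  1.79 -0.   -0.15]
tool shift [-0.0005 -0.0008  0.1897]
turn z 0.0010669736023667027
```

View pics/s17.png

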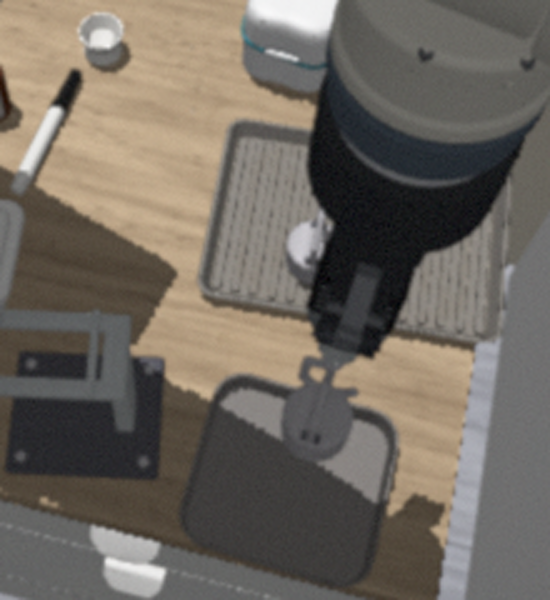

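Request:
{"name": "play_rows", "arguments": {
  "moves": [
    [[0,0,0.006],[0,0,0]],
    [[0,0,0.012],[0,0,0]],
    [[0,0,0.018],[0,0,0]],
    [[0,0,0.02],[0,0,0]],
    [[0,0,0.02],[0,0,0]]
  ]
}}

```text
t: 57.0
eef_pos: [0.6445, -0.0674, 0.2912]
ee_rot: [0.0, 0.043, 0.999, -0.0]
force: [0.7, 0.2, -4.6]
finger_gap: 0.252
```

Request:
{"name": "play_rows", "arguments": {
  "moves": [
    [[0,0,0.018],[0,0,0]],
    [[0,0,0.014],[0,0,0]],
    [[0,0,0.01],[0,0,0]],
    [[0,0,0.007],[0,0,0]],
    [[0,0,0.006],[0,0,0]]
  ]
}}

```text
t: 57.42
eef_pos: [0.6446, -0.0675, 0.2368]
ee_rot: [-0.0, 0.043, 0.999, 0.0]
force: [0.0, -0.8, -5.4]
finger_gap: 0.251
```

Request:
{"name": "play_rows", "arguments": {
  "moves": [
    [[0,0,0.006],[0,0,0]],
    [[0,0,0.006],[0,0,0]],
    [[0,0,0.007],[0,0,0]],
    [[0,0,0.008],[0,0,0]],
    [[0,0,0.01],[0,0,0]]
  ]
}}

```text
t: 57.83
eef_pos: [0.6451, -0.0676, 0.2003]
ee_rot: [0.001, 0.043, 0.999, -0.0]
force: [-0.3, -0.1, -1.1]
finger_gap: 0.253
```

Request:
{"name": "play_rows", "arguments": {
  "moves": [
    [[0,0,0.01],[0,0,0]],
    [[0,0,0.008],[0,0,0]],
    [[0,0,0.0037],[0,0,0]],
    [[0,0,0],[0,0,0]],
    [[0,0,0],[0,0,0]]
  ]
}}

```text
t: 58.25
eef_pos: [0.6447, -0.0676, 0.1786]
ee_rot: [-0.0, 0.043, 0.999, -0.0]
force: [0.8, -0.3, -2.1]
finger_gap: 0.246
```

```bash
python3 - <<'E'
from h import *
goto([.645,-.068,.179],175)
s=cap('side','s18',(200,230,400,370),4)
pots(s,(290,280,350,340))
E
```

```text
t 58.25 pos [ 0.6447 -0.0676  0.1786] yaw 175.03 tilt z [-0.0001 -0.     -1.    ] gap 0.246 F [ 0.8119 -0.2917 -2.0728] q [-0.23  0.44  0.17  1.29 -0.   -0.15]
tool shift [-0.0003 -0.0004 -0.0004]
turn z 0.0005210131420833083
lid z 0.03556784589276843 n 202 c [645.6617 -67.7186] r 22.795515060424805 slope deg [-0.1252 -0.701 ]
  handle 34 130.87947 [642.1658 -82.3041] 0.09125071077644974
```

View pics/s18.png

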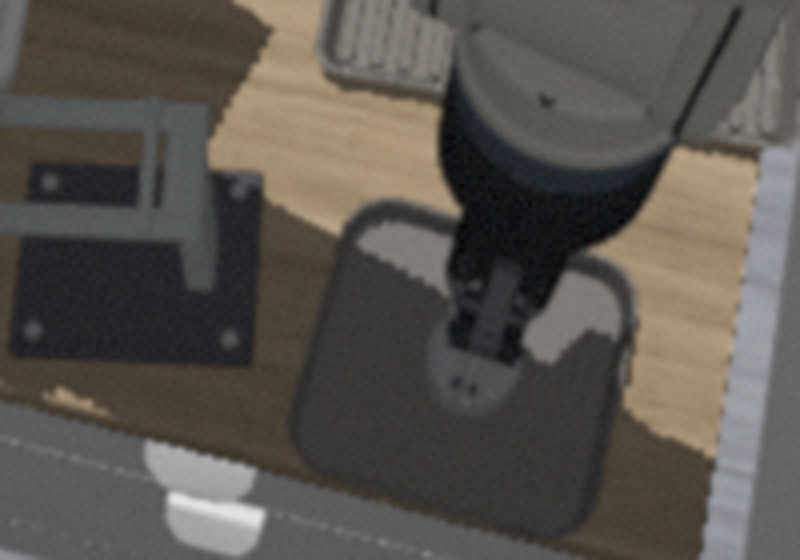

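Request:
{"name": "play_rows", "arguments": {
  "moves": [
    [[0.005,0,0],[0,0,0]],
    [[0.01,0,0],[0,0,0]],
    [[0.012,0,0],[0,0,0]],
    [[0.012,0,0],[0,0,0]],
    [[0.012,0,0],[0,0,0]]
  ]
}}

```text
t: 58.72
eef_pos: [0.5932, -0.0631, 0.1791]
ee_rot: [0.0, 0.043, 0.999, -0.0]
force: [-0.4, 0.2, -2.4]
finger_gap: 0.247
```

Request:
{"name": "play_rows", "arguments": {
  "moves": [
    [[0.006,0,0],[0,0,0]],
    [[0,0,-0.01],[0,0,0]],
    [[0,0,-0.025],[0,0,0]],
    [[0,0,-0.03],[0,0,0]],
    [[0,0,-0.03],[0,0,0]]
  ]
}}

```text
t: 59.13
eef_pos: [0.588, -0.0626, 0.2755]
ee_rot: [0.0, 0.043, 0.999, 0.0]
force: [1.5, -0.5, -1.9]
finger_gap: 0.247
```

Request:
{"name": "play_rows", "arguments": {
  "moves": [
    [[0,0,-0.03],[0,0,0]],
    [[0,0,-0.03],[0,0,0]],
    [[0,0,-0.01],[0,0,0]],
    [[0,0,0],[0,0,0]],
    [[0,0,0],[0,0,0]]
  ]
}}

```text
t: 59.55
eef_pos: [0.5884, -0.0627, 0.3441]
ee_rot: [0.001, 0.043, 0.999, -0.0]
force: [-1.0, -0.5, -2.1]
finger_gap: 0.248
```

```bash
python3 - <<'E'
from h import *
goto([.3753,-.0785,.34],193.66)
s=cap('side','s19',(200,130,420,370),2.5)
pots(s,(290,270,350,345));pots(s,(300,170,360,250))
E
```

```text
t 59.55 pos [ 0.5884 -0.0627  0.3441] yaw 175.03 tilt z [ 0.0015 -0.0003 -1.    ] gap 0.248 F [-1.0118 -0.5172 -2.1476] q [-0.25  0.33  0.41  1.65  0.   -0.16]
tool shift [ 0.2109 -0.0342  0.0037]
turn z -0.3251912203903007
lid z 0.035691651851749925 n 344 c [646.5614 -67.1655] r 23.232389450073242 slope deg [-0.1442  0.3975]
  handle 82 84.17128 [646.1472 -70.3632] 0.08987140780776823
lid z 0.03931456987928794 n 230 c [621.1593 119.9292] r 22.44476318359375 slope deg [0.5989 0.1994]
  handle 45 89.34812 [621.3771 106.8946] 0.0901524930880387
```

View pics/s19.png

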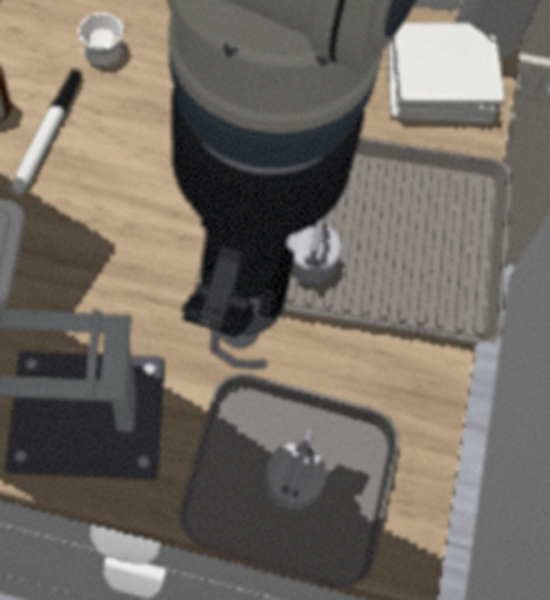

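Request:
{"name": "play_rows", "arguments": {
  "moves": [
    [[0.015,-0.003,0],[0,0,-0.04]],
    [[0.03,-0.005,0],[0,0,0]],
    [[0.035,-0.006,0],[0,0,0]],
    [[0.035,-0.006,0],[0,0,0]],
    [[0.035,-0.006,0],[0,0,0]]
  ]
}}

```text
t: 60.02
eef_pos: [0.4348, -0.0807, 0.3418]
ee_rot: [-0.001, 0.023, 1.0, 0.0]
force: [-0.3, -0.9, -1.2]
finger_gap: 0.249
```

Request:
{"name": "play_rows", "arguments": {
  "moves": [
    [[0.035,-0.005,0],[0,0,0]],
    [[0.02,-0.002,0],[0,0,-0.08]],
    [[0.005,0,0],[0,0,-0.1]],
    [[0,0,0],[0,0,-0.08]],
    [[0,0,0],[0,0,-0.025]]
  ]
}}

```text
t: 60.43
eef_pos: [0.3756, -0.0854, 0.3429]
ee_rot: [-0.0, -0.12, 0.993, 0.0]
force: [0.6, 0.6, -1.2]
finger_gap: 0.254
```

Request:
{"name": "play_rows", "arguments": {
  "moves": [
    [[0,0,0],[0,0,0]],
    [[0,0,0],[0,0,0]]
  ]
}}

```text
t: 60.6
eef_pos: [0.3766, -0.0855, 0.3429]
ee_rot: [-0.001, -0.118, 0.993, 0.0]
force: [0.5, -0.0, -1.8]
finger_gap: 0.249
```

```bash
python3 - <<'E'
from h import *
goto([.3753,-.0785,.1744],193.66)
E
```

```text
t 60.60 pos [ 0.3766 -0.0855  0.3429] yaw -166.48 tilt z [-0.0012  0.0006 -1.    ] gap 0.249 F [ 0.5225 -0.018  -1.8094] q [-0.44 -0.04 -0.04  1.57  0.   -0.68]
tool shift [-0.0006  0.0069  0.1685]
turn z -0.0024172856967016277
```

Request:
{"name": "play_rows", "arguments": {
  "moves": [
    [[0,0.007,0.02],[0,0,-0.0025]],
    [[0,0,0.035],[0,0,0]],
    [[0,0,0.035],[0,0,0]],
    [[0,0,0.035],[0,0,0]],
    [[0,0,0.025],[0,0,0]]
  ]
}}

```text
t: 61.02
eef_pos: [0.3739, -0.0781, 0.1905]
ee_rot: [-0.001, -0.119, 0.993, 0.001]
force: [0.2, -0.6, -2.0]
finger_gap: 0.254
```

Request:
{"name": "play_rows", "arguments": {
  "moves": [
    [[0,0,0.015],[0,0,0]],
    [[0,0,0.0035],[0,0,0]],
    [[0,0,0],[0,0,0]],
    [[0,0,0],[0,0,0]],
    [[0,0,0],[0,0,0]]
  ]
}}

```text
t: 61.43
eef_pos: [0.3756, -0.079, 0.1761]
ee_rot: [0.001, -0.12, 0.993, -0.0]
force: [0.2, 0.1, -1.2]
finger_gap: 0.252
```

```bash
python3 - <<'E'
from h import *
goto([.455,-.0614,.1744],193.66)
s=cap('side','s20',(130,200,290,330),5)
C=cloud(s);P=C[235:330,180:275].reshape(-1,3);Q=P[(P[:,2]>.14)&(P[:,2]<.149)&(P[:,0]>.41)];print(cv2.minAreaRect(Q[:,:2].astype(np.float32)*1000))
E
```

```text
t 61.43 pos [ 0.3756 -0.079   0.1761] yaw -166.23 tilt z [ 0.0015 -0.0007 -1.    ] gap 0.252 F [ 0.1698  0.0842 -1.1922] q [-0.43 -0.   -0.43  1.14 -0.   -0.67]
tool shift [-0.0813 -0.0018  0.0018]
turn z 0.0019163728017860008
((467.4347839355469, -58.20903396606445), (93.7507095336914, 63.0540657043457), 12.123380661010742)
```

View pics/s20.png

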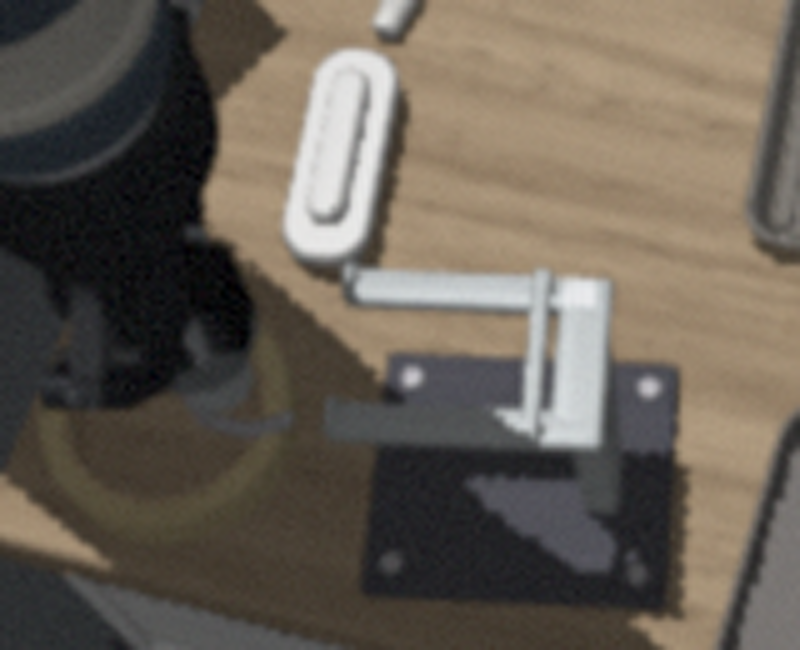

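Request:
{"name": "play_rows", "arguments": {
  "moves": [
    [[-0.006,-0.0018,0],[0,0,0.002]],
    [[-0.012,0,0],[0,0,0]],
    [[-0.014,0,0],[0,0,0]],
    [[-0.014,0,0],[0,0,0]],
    [[-0.014,0,0],[0,0,0]]
  ]
}}

```text
t: 61.9
eef_pos: [0.4355, -0.0658, 0.1751]
ee_rot: [0.0, -0.119, 0.993, -0.0]
force: [-0.5, -0.2, -1.8]
finger_gap: 0.252
```

Request:
{"name": "play_rows", "arguments": {
  "moves": [
    [[-0.012,0,0],[0,0,0]],
    [[-0.007,0,0],[0,0,0]],
    [[-0.0023,0,0],[0,0,0]],
    [[0,0,0],[0,0,0]],
    [[0,0,0],[0,0,0]]
  ]
}}

```text
t: 62.32
eef_pos: [0.454, -0.0612, 0.1749]
ee_rot: [-0.0, -0.119, 0.993, 0.0]
force: [-0.1, 0.7, -2.2]
finger_gap: 0.25
```

```bash
python3 - <<'E'
from h import *
goto([.455,-.0614,.1617],193.66)
s=cap('side','s21',(130,200,290,330),5)
E
```

```text
t 62.32 pos [ 0.454  -0.0612  0.1749] yaw -166.31 tilt z [-0.0007  0.0001 -1.    ] gap 0.25 F [-0.0575  0.6729 -2.2209] q [-0.32  0.13 -0.29  1.15 -0.   -0.56]
tool shift [-0.0009 -0.0005  0.0132]
turn z 0.0004936069942840324
```

View pics/s21.png

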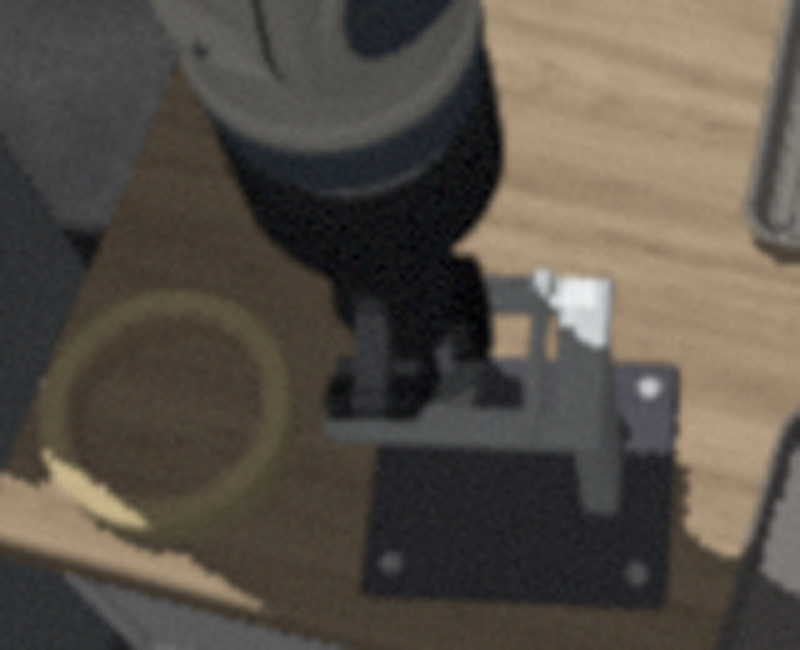

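Lower and release.

Request:
{"name": "play_rows", "arguments": {
  "moves": [
    [[-0.001,-0.0005,0.004],[0,0,0]],
    [[0,0,0.005],[0,0,0]],
    [[0,0,0.002],[0,0,0]],
    [[0,0,0.0015],[0,0,0]],
    [[0,0,0],[0,0,0]]
  ]
}}

```text
t: 62.78
eef_pos: [0.455, -0.0615, 0.1622]
ee_rot: [-0.0, -0.119, 0.993, 0.0]
force: [-0.4, 1.4, -1.7]
finger_gap: 0.246
```

Request:
{"name": "play_rows", "arguments": {
  "moves": [
    [[0,0,0.0005],[0,0,0]],
    [[0,0,0],[0,0,0]],
    [[0,0,0],[0,0,0]]
  ]
}}

```text
t: 63.03
eef_pos: [0.4554, -0.0615, 0.1622]
ee_rot: [0.0, -0.119, 0.993, -0.0]
force: [0.2, -0.9, -1.7]
finger_gap: 0.246
```

```bash
python3 - <<'E'
from h import *
F=[]
for i in range(10): cams.camera('side'); F.append(observe()['force'])
print(np.mean(F,0)); goto([.455,-.0614,.1617],193.66)
E
```

```text
[ 0.0622  0.1847 -1.8545]
t 63.53 pos [ 0.4554 -0.0615  0.1621] yaw -166.32 tilt z [ 0.  0. -1.] gap 0.251 F [ 1.0584  0.5803 -1.8926] q [-0.32  0.14 -0.31  1.12  0.   -0.56]
tool shift [0.0003 0.0002 0.0004]
turn z 0.00034204158647642804
```

Request:
{"name": "play_rows", "arguments": {
  "moves": [
    [[0,0,0.0006],[0,0,0]],
    [[0,0,0],[0,0,0]],
    [[0,0,0],[0,0,0]]
  ]
}}

```text
t: 63.78
eef_pos: [0.4554, -0.0615, 0.1617]
ee_rot: [0.0, -0.119, 0.993, -0.0]
force: [-0.9, 0.2, 2.3]
finger_gap: 0.251
```

```bash
python3 - <<'E'
from h import *
F=[]
for i in range(10): cams.camera('side'); F.append(observe()['force'])
print(np.mean(F,0)); goto([.455,-.0614,.1617],193.66)
E
```

```text
[-1.1037  0.9219  4.5495]
t 64.28 pos [ 0.4554 -0.0615  0.1617] yaw -166.32 tilt z [ 0.0004 -0.0001 -1.    ] gap 0.247 F [-1.1093  1.0193  5.1343] q [-0.32  0.14 -0.32  1.12  0.   -0.56]
tool shift [0.0004 0.0002 0.    ]
turn z 0.00028391663704532534
```

Request:
{"name": "play_rows", "arguments": {
  "moves": [
    [[0,0,0],[0,0,0]],
    [[0,0,0],[0,0,0]],
    [[0,0,0],[0,0,0]],
    [[0,0,0],[0,0,0]],
    [[0,0,0],[0,0,0]]
  ],
  "jaw": 0.0854
}}

```text
t: 64.7
eef_pos: [0.4554, -0.0615, 0.1614]
ee_rot: [-0.0, -0.119, 0.993, 0.0]
force: [-0.0, 0.2, 0.3]
finger_gap: 0.937
```

Request:
{"name": "play_rows", "arguments": {
  "moves": [
    [[0,0,0],[0,0,0]],
    [[0,0,0],[0,0,0]],
    [[0,0,0],[0,0,0]],
    [[0,0,0],[0,0,0]],
    [[0,0,0],[0,0,0]]
  ]
}}

```text
t: 65.12
eef_pos: [0.4554, -0.0615, 0.1615]
ee_rot: [-0.0, -0.119, 0.993, 0.0]
force: [0.1, 0.8, -0.8]
finger_gap: 1.002
```

Request:
{"name": "play_rows", "arguments": {
  "moves": [
    [[0,0,-0.01],[0,0,0]],
    [[0,0,-0.025],[0,0,0]],
    [[0,0,-0.03],[0,0,0]],
    [[0,0,-0.03],[0,0,0]],
    [[0,0,-0.03],[0,0,0]]
  ]
}}

```text
t: 65.53
eef_pos: [0.4551, -0.0614, 0.2879]
ee_rot: [-0.0, -0.119, 0.993, 0.0]
force: [1.0, -0.6, 0.2]
finger_gap: 0.999
```

Request:
{"name": "play_rows", "arguments": {
  "moves": [
    [[0.01,0,-0.02],[0,0,0]],
    [[0.02,-0.02,0],[0,0,0]],
    [[0.03,-0.03,0],[0,0,0]],
    [[0.02,-0.03,0],[0,0,0]],
    [[0.01,-0.03,0],[0,0,0]]
  ]
}}

```text
t: 65.95
eef_pos: [0.3925, -0.19, 0.3072]
ee_rot: [0.0, -0.119, 0.993, -0.001]
force: [1.6, -0.2, 0.4]
finger_gap: 0.999
```

Request:
{"name": "play_rows", "arguments": {
  "moves": [
    [[0,-0.035,0],[0,0,0]],
    [[0,-0.035,0],[0,0,0]],
    [[0,-0.035,0],[0,0,0]],
    [[0,-0.02,0],[0,0,0]],
    [[0,0,0],[0,0,0]]
  ]
}}

```text
t: 66.37
eef_pos: [0.4243, -0.3141, 0.3049]
ee_rot: [-0.001, -0.118, 0.993, 0.0]
force: [-1.2, 0.6, -1.2]
finger_gap: 0.999
```

```bash
python3 - <<'E'
from h import *
goto(None)
s=cap('side','s22');c=cap('top','t22')
for n,k,b in (('side',s,(180,235,275,330)),('top',c,(310,205,390,285))):
    x0,y0,x1,y1=b;P=cloud(k)[y0:y1,x0:x1].reshape(-1,3)
    for lo,hi in((.19,.206),(.14,.149)):
        Q=P[(P[:,2]>lo)&(P[:,2]<hi)]
        if len(Q)>5: print(n,cv2.minAreaRect(Q[:,:2].astype(np.float32)*1000),np.median(Q[:,2]))
pots(s,(290,270,350,345));pots(s,(300,170,360,250))
pots(c,(320,140,370,190));pots(c,(225,150,275,215))
E
```

```text
t 66.37 pos [ 0.4243 -0.3141  0.3049] yaw -166.49 tilt z [-0.0013  0.0006 -1.    ] gap 0.999 F [-1.2441  0.6045 -1.2047] q [-0.8   0.21  0.14  1.5  -0.   -1.03]
side ((456.3522033691406, -61.93783187866211), (44.156211853027344, 22.801719665527344), 11.5741605758667) 0.20002957882080072
side ((467.3207702636719, -58.43202590942383), (94.09092712402344, 62.816429138183594), 12.041969299316406) 0.14481508315255232
top ((456.043701171875, -62.20551300048828), (44.15018081665039, 23.158390045166016), 13.504671096801758) 0.20076499783727417
top ((467.1053466796875, -58.651336669921875), (94.2891616821289, 62.221458435058594), 12.265105247497559) 0.1452535872982199
lid z 0.035828528260132095 n 338 c [646.3134 -66.7378] r 22.892990112304688 slope deg [-0.1887  0.7013]
  handle 87 84.325096 [646.0863 -71.041 ] 0.09037246913570783
lid z 0.039369787489843766 n 269 c [620.5387 120.6145] r 22.897632598876953 slope deg [-0.0645  1.0767]
  handle 66 94.235085 [620.8188 113.6116] 0.09306080950774422
lid z 0.03579650638647573 n 256 c [645.8106 -67.3793] r 23.083656311035156 slope deg [ 0.7497 -0.029 ]
  handle 88 84.49952 [645.1762 -67.1326] 0.09005485716098674
lid z 0.04009145555512349 n 258 c [620.4357 120.4206] r 23.1200008392334 slope deg [-0.282   0.0874]
  handle 87 92.66735 [619.5239 120.6811] 0.0938691959777388
```

View pics/s22.png

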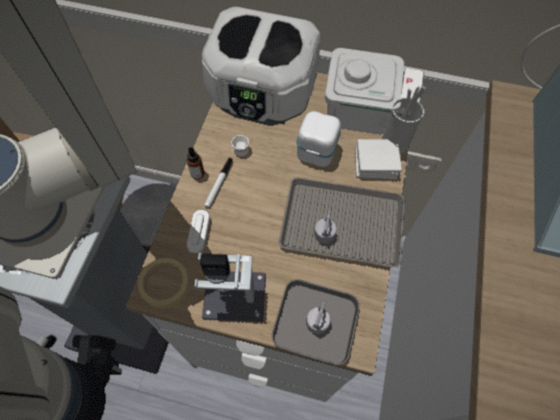

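View pics/t22.png

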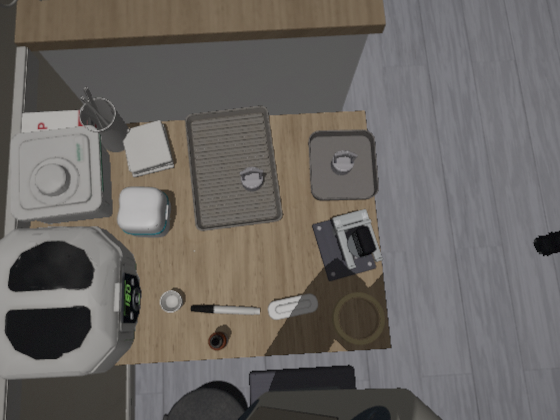

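```bash
python3 - <<'E'
from cell import ticket
print(ticket.job_done())
E
```

```text
the job is handed in; nothing more can be done
None
```

I weighed both pots, set each one in its tray, hung the scale back in its fork and handed the job in at about 66 s. Only two pots were on the worktop.

| Pot | Spring | Wrist force | Tray |
|---|---|---|---|
| First pot | about 310 g | about 326 g | large ribbed drip tray |
| Second pot | about 275 g | about 288 g | smaller grey tray |

- **Readings:** The two methods differ by about 15 g, but agree on which side of 300 g each pot falls. I could not see the pointer in the pictures. The spring figure comes from how far the hook had dropped, worked out from the depth images. It includes about 2 mm added for how the peaked handle sits in the hook.
- **Knocked pot:** The second pot was found about 3 cm aside before I reached it, so I measured it again and hooked it where it stood.
- **Last checks:** Both cameras show each pot standing flat on its tray floor, with lids at 40 mm and 36 mm. The scale sits upright in the fork within about 1 mm of where it started. The nail brush, marker and cup look unmoved, and the gripper is clear of everything. No check failed.

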